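Hang the board carrier in the ultrasonic bath

ROBOT

A 6-joint arm with a two-finger parallel gripper is mounted at the origin on a cart in front of the work surface, level with it; the furniture and walls round the work are solid. World frame = base frame: x ahead of the robot, y to its left, z up, the work surface at z = 0. Lengths are in m, angles in rad, forces in N, time in s.
With the tool pointing down it reaches from about 0.275 to 0.75 m from the base axis. Payload 10.2 kg.
Tool frame: the origin (TCP) lies at the very end of the fingers, on their centre line; the grasp point (between the pads) lies 19 mm behind it; z points along the fingers, x is the direction in which the jaws open and shut, and the axes are right-handed (so a half turn about z gives the same grasp; the last joint's range is limited). The gripper opens to 88 mm and grips with 3 to 60 N. Pads are 18 mm wide; open, the fingers measure 123 mm over their backs; the gripper's body (75 mm by 187 mm) begins 45 mm behind the grasp point.
Start: joints at [0.997, 0.313, 1.498, -0, 1.331, -0.223], TCP at [0.18, 0.493, 0.239] pointing down, gripper open.
Joint ranges: [-2.94, 2.94], [-0.97, 2.17], [0.19, 2.56], [-1.23, 4.37], [0.02, 3.11], [-2.88, 2.88]. Speed limits (rad/s): [2.39, 2.39, 3.01, 3.14, 3.14, 3.14].

INTERFACE

Orientations are given as a unit quaternion [w, x, y, z].
In Python, from rig import bot gives the robot as it stands.
- The arm moves only by the tool move_arm, never from a script. Its argument "rows" is a list of rows, each an object with "dp": the shift along the tool's x, y, z each as a share of 20 mm, from -1 to 1, a list of three; "turn": the turn, a rotation vector about the tool's x, y, z each as a share of 90 degrees, from -1 to 1, a list of three. In form: [{"dp": [tx, ty, tz], "turn": [wx, wy, wz]}, ...]. A call has 1 to 10 rows; each row shifts and turns the commanded pose from where the row before left it, along the tool's axes as they then stand; what a row does not reach is not made up. A row lasts 1/10 s, in which the tool goes at most 50 mm and 8.59 degrees, less where a joint would pass 70% of its speed; a pose out of reach is approached as far as the arm can. A call with a number of a shift or a turn outside -1 to 1 is refused whole. A call with a gripper value outside its range is refused whole. "hand" is the closure, from -1 (fully open) to 1 (shut), so that 0 is half open, set as the call begins (left out, the last holds). The fingers move at their own pace and stop on an object; "grip_force" is the grip in N (left out, the last holds). Time passes only in rows, so rows that do not move let the fingers close. It gives the time, the measured TCP pose, the force and the opening at its end, in the units of the state.
- bot.state(): the state, without advancing time (a new reading comes with each control period).
- bot.snapshot(name): name is "side" or "top"; returns a dict with "img" (420x560x3 uint8, blue, green, red), "vfov" (degrees; the focal length in pixels is half the picture's height over the tangent of half this angle, whatever the lens; pixels are square), "cx", "cy" (the principal point, pixels), "R" (3x3) and "t" (3): a world point X has camera coordinates R X + t. Camera axes: x right, y down, z forward; pixel columns grow to the right and rows downward; lengths in m; the calibration is good to about 2 mm. A picture is of the moment at which its call begins. There is no depth.
- bot.job_done(): hands the job in, once; it reports no verdict.
The state is a dict: "time_s": time; "joint_positions": joint angles; "dq": joint speeds; "joint_torque": joint torques, N m; "eef_pos": TCP position; "tool_rot": TCP orientation; "force": force on the tool from outside, world axes, zero at the start; "wrist_torque": the same for the moment, N m; "grip_width": opening from 0.0 (shut) to 1.0 (fully open).
Only numpy, scipy, OpenCV 4.12 (cv2) and the standard library are available. Lean on these libraries where they do the work, as an engineer would, in place of code of your own. Each camera call takes 0.05 s, during which the arm holds its last target.

TASK

Get the drained ultrasonic bath ready for a wash: open its hinged lid until it stands upright, then take the carrier with the two circuit boards out of the sloping drip rack and drape it over the bar inside the bath, one board on each side of the bar, hanging straight down on its fold. Lower it on gently rather than dropping it, let go of it, and leave the lid open and the other things on the bench where they are.

Things in the scene. Friction and masses are not known exactly. Their poses are not given: they have to be found in the camera images.
- lid (a joint): angle of the bath's flat steel lid, which is hinged along the left-hand (+y) top edge of the bath: 0 = shut, 1.57 = upright, stop at 1.75. Stiff friction hinge (about 0.42 N m): it stays at any angle; lifting it at the tab takes about 4 N. It may stand a little ajar at first. Its axis is the point lid_axis
- lid_axis (a point): middle of the lid's hinge line, at the left-hand top edge of the bath, 153 mm above the bench; its x axis lies along the hinge, y points across the bath to the lid's free edge when shut, z up (these axes stay with the bath). Lid 220 mm along the hinge, 152 mm across, 20 mm deep
- lid_tab (a point): centre of the black grip tab on the lid's free (right) edge: 40 mm wide along the hinge, 9 mm thick, sticking out 37 mm beyond the lid edge (this point is 27 mm out); x along the hinge, y outward from the hinge, z out of the lid's top. 178 mm from the hinge line in y and 12 mm above it in z with the lid shut. Turns with the lid. Nothing stands beside or below the tab down to the bench
- bar_top (a point): top of the middle of the round steel bar that crosses the bath lengthwise; x along the bar toward the front panel (about the -x of the world), y across the bath away from the hinge, z up. Bar 12 mm in diameter, 190 mm long between the end walls, its top 122 mm above the bench.
- bath: white ultrasonic bath fixed to the bench, an open box 220 mm along the bar, 150 mm across, rim 153 mm above the bench, inner space 190 x 126 mm, floor 21 mm above the bench; its front panel with dial faces the robot. Origin under its centre, axes as for bar_top. Farther back a wall cabinet hangs over the bench, its front at world x = 0.585, its underside at z = 0.50: keep the wrist out of it
- carrier_handle (a point): centre of the blue grip block on top of the carrier: 28 mm along the carrier's x, 16 mm along y, 28 mm along z; the carrier's fold is 13 mm below the block. x lies along the fold, z points from the boards up to the grip. The carrier may be hung either way round. It begins leaning in the rack, its z axis 32 degrees (0.559 rad) from vertical
- carrier: loose saddle-shaped steel carrier with a green phone board in a black frame on each face, about 0.32 kg, 145 mm along x, 54 mm thick along y. Origin at the inside of its roof-shaped fold, the point that comes to rest on top of the bar (29 mm below the handle centre; hung, it rests about 1 mm above the bar's top). Below the fold is a slot 24 mm wide, open at the bottom and at both ends; the lower edges are 92 mm below the origin. x along the fold, z up through the handle
- rack: fixed drip rack: white tray 200 x 165 x 14 mm with two bent steel wires on which the carrier leans, its lower edges on the wires' upturned feet (12 mm lips) and its face nearer the bath against them. Origin under the tray's centre; the carrier's top leans to the rack's -y, which is to the left, toward the bath; free it by drawing it along its own z by 30 mm or by lifting straight up
- ipa_bottle: pale dispenser bottle with pump top, 65 x 64 x 124 mm, stands by; origin under its centre
- jar_orange: small white jar with orange cap, 42 mm across, 52 mm high, stands by; origin under its centre
- small_case: small black case, 57 x 75 x 32 mm, stands by; origin under its centre

How it is judged:
By the outcome, as a careful person would: the job done as asked, in the order asked, and still so for the second after the job is handed in, with the robot touching nothing.
It also fails if it takes over 54 s, if anything falls off the work surface, if the arm or the gripper's body presses on something with over 40 N, if the wrist force passes 120 N, or if a joint passes its speed limit or range.

## Working session

There is one attempt and no reset: what is moved stays moved. The work goes in short steps, Python scripts to look and compute and a tool call to move; the robot and the scene stay as the last step left them, time stands still between calls to the robot, and variables do not carry over. Pictures are saved under pics/ and viewed, and the job is handed in when it is done.

Besides the shell and the picture viewer there is one more tool, called after "Request:" in YAML: its name, and indented under it one key for each argument. move_arm: Moves the arm, as the interface text tells. Shift numbers are shares of 20 mm and turn numbers shares of 90 degrees, none past 1 either way. Its arguments: {"type":"object","properties":{"rows":{"type":"array"},"hand":{"type":"number"},"grip_force":{"type":"number"}},"required":["rows"]}

```bash
mkdir -p pics; ls
python3 - <<'E'
from rig import bot
import cv2,numpy as np
print(bot.state())
for n in("side","top"):
    s=bot.snapshot(n); cv2.imwrite(f"pics/{n}0.png",s["img"]); np.savez(f"{n}0.npz",**s)
    print(n,s["vfov"],s["cx"],s["cy"],np.round(s["R"],4).tolist(),np.round(s["t"],4).tolist(), (-np.array(s["R"]).T@s["t"]).round(3))
E
```

```text
pics
{'time_s': 0.0, 'joint_positions': array([ 9.96576017e-01,  3.13427261e-01,  1.49842538e+00,  2.79529467e-06,
        1.33100345e+00, -2.23395472e-01]), 'dq': array([ 0.00048061, -0.00066343,  0.00164521, -0.00058963,  0.00104613,
        0.00073801]), 'joint_torque': array([ 4.11570818e-04, -4.02212334e+01, -2.52267355e+01,  6.94279955e-02,
        3.51883820e-02, -1.18923190e-04]), 'eef_pos': array([0.18030028, 0.49280815, 0.23817711]), 'tool_rot': array([ 2.36921702e-04,  8.19656211e-01,  5.72855388e-01, -5.85610838e-04]), 'force': array([ 0.60011538,  0.22390635, -0.89065059]), 'wrist_torque': array([ 0.00351546, -0.02078135,  0.00310526]), 'grip_width': 1.0000817745431207}
side 51.948153251328186 280.4068925420886 206.91257427733305 [[0.8413, -0.5405, 0.0012], [-0.3219, -0.5028, -0.8022], [0.4342, 0.6745, -0.5971]] [-0.3409, 0.2733, 0.9242] [-0.027 -0.67   0.771]
top 54.553998049501025 279.1684128816207 209.28654021337599 [[0.0284, -0.9995, -0.0113], [-0.9976, -0.0277, -0.0632], [0.0629, 0.013, -0.9979]] [0.0479, 0.4658, 1.0648] [0.396 0.047 1.093]
```

View pics/side0.png

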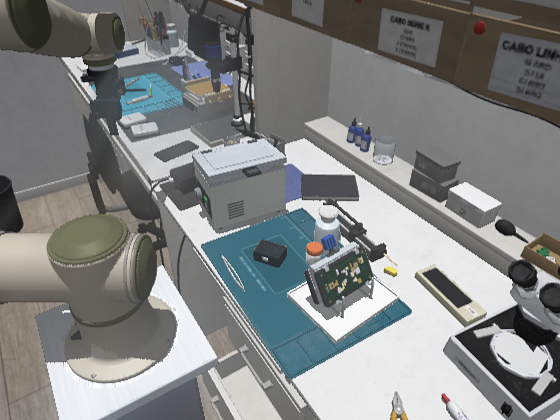

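View pics/top0.png

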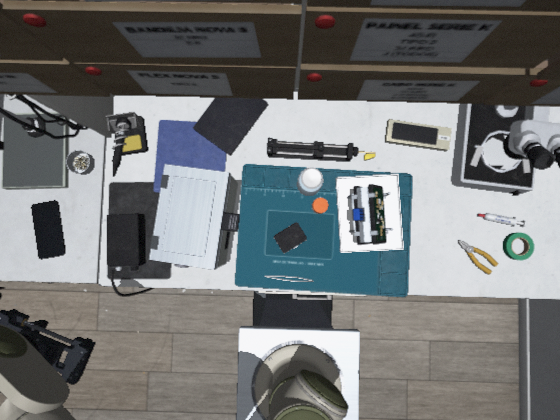

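Side: bath around (238,185), carrier at (340,275). Top: lid (193,215), tab (232,222), carrier (367,214), blue handle (355,214). Zooming in.

Run:
```python
import cv2
a=cv2.imread("pics/side0.png");b=cv2.imread("pics/top0.png")
cv2.imwrite("pics/s0z.png",cv2.resize(a[125:345,180:420],None,fx=2.7,fy=2.7,interpolation=cv2.INTER_CUBIC)) 
cv2.imwrite("pics/t0z.png",cv2.resize(b[150:280,140:420],None,fx=2.85,fy=2.85,interpolation=cv2.INTER_CUBIC))
```

```text
(no output)
```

View pics/s0z.png

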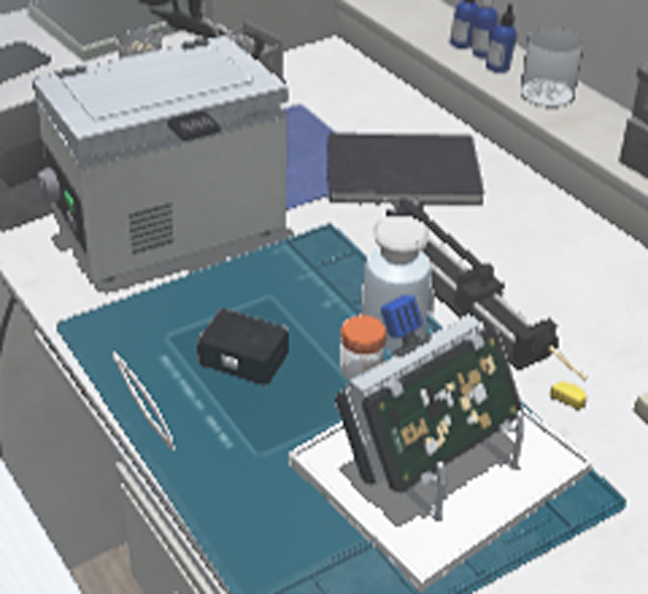

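View pics/t0z.png

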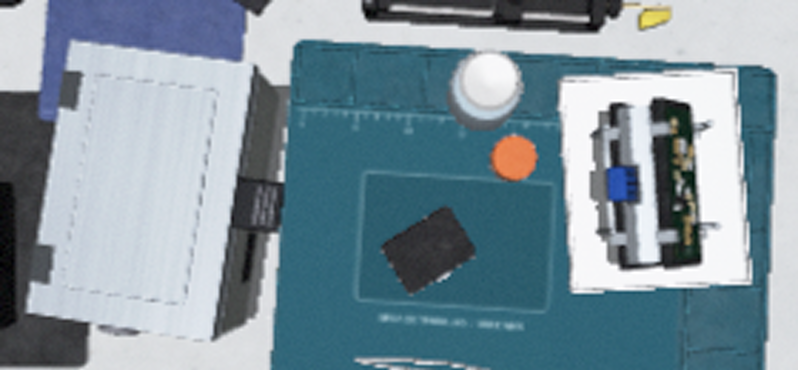

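```bash
cat > h.py <<'E'
import numpy as np,cv2
def load(f): return dict(np.load(f))
def ray(s,u,v):
    R=np.array(s["R"]);t=np.array(s["t"]);h=s["img"].shape[0]
    f=h/2/np.tan(np.radians(float(s["vfov"]))/2)
    d=R.T@np.array([(u-s["cx"])/f,(v-s["cy"])/f,1]);return -R.T@t,d/np.linalg.norm(d)
def tri(a,pa,b,pb):
    o1,d1=ray(a,*pa);o2,d2=ray(b,*pb)
    A=np.stack([d1,-d2],1);x,*_=np.linalg.lstsq(A,o2-o1,rcond=None)
    p,q=o1+x[0]*d1,o2+x[1]*d2
    return (p+q)/2,np.linalg.norm(p-q)
def plane(s,p,z):
    o,d=ray(s,*p);return o+d*(z-o[2])/d[2]
def proj(s,X):
    f=s["img"].shape[0]/2/np.tan(np.radians(float(s["vfov"]))/2)
    c=s["R"]@np.array(X)+s["t"];return np.array([s["cx"]+f*c[0]/c[2],s["cy"]+f*c[1]/c[2]])
def zoom(img,x0,y0,x1,y1,s,name,grid=10):
    z=cv2.resize(img[y0:y1,x0:x1],None,fx=s,fy=s,interpolation=cv2.INTER_CUBIC)
    for x in range((x0//grid+1)*grid,x1,grid):
        cv2.line(z,(int((x-x0+.5)*s),0),(int((x-x0+.5)*s),6),(0,0,255),1);cv2.putText(z,str(x),(int((x-x0+.5)*s)-10,18),0,.35,(0,0,255),1)
    for y in range((y0//grid+1)*grid,y1,grid):
        cv2.line(z,(0,int((y-y0+.5)*s)),(6,int((y-y0+.5)*s)),(0,0,255),1);cv2.putText(z,str(y),(8,int((y-y0+.5)*s)+4),0,.35,(0,0,255),1)
    cv2.imwrite(name,z)
E
python3 - <<'E'
from h import *
a=load("side0.npz");b=load("top0.npz")
zoom(a["img"],185,130,295,235,7,"pics/sl.png");zoom(b["img"],140,155,250,275,5,"pics/tl.png")
zoom(a["img"],290,225,400,330,6,"pics/sc.png");zoom(b["img"],330,170,410,260,6,"pics/tc.png")
for s in(a,b):
    m=cv2.inRange(cv2.cvtColor(s["img"],cv2.COLOR_BGR2HSV),(108,150,60),(125,255,255))
    n,l,st,c=cv2.connectedComponentsWithStats(m)
    print([(st[i].tolist(),c[i].round(1).tolist()) for i in range(1,n) if st[i][4]>25])
E
```

```text
[([322, 235, 12, 14, 59], [328.2, 240.5])]
[([353, 208, 10, 13, 108], [357.4, 214.0])]
```

View pics/sl.png

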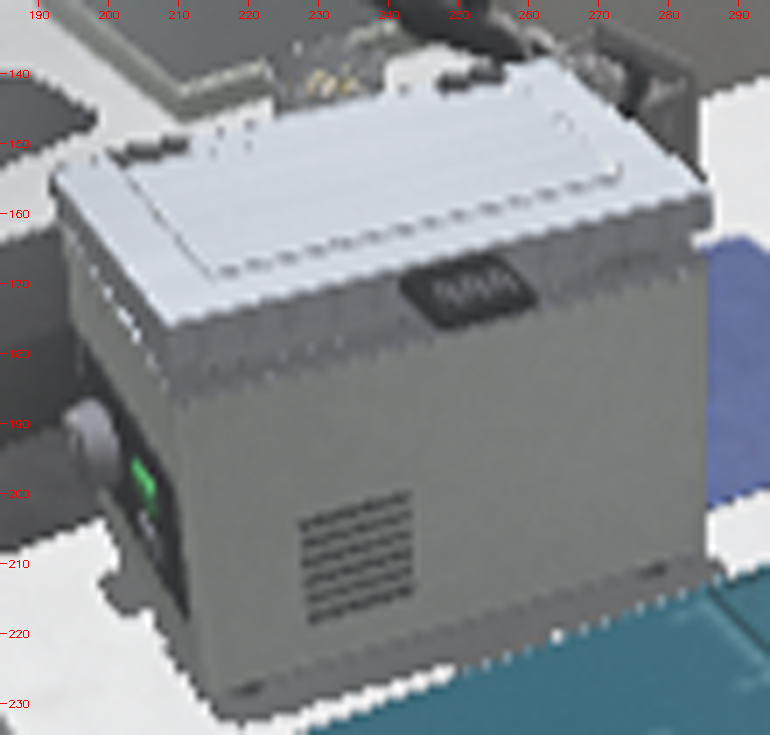

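View pics/tl.png

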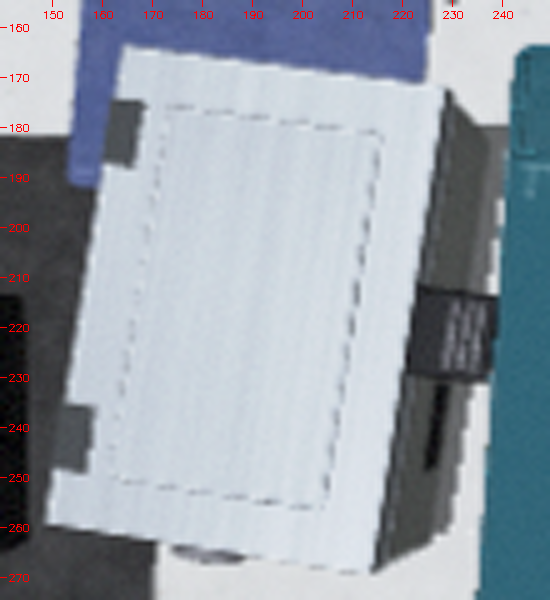

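View pics/sc.png

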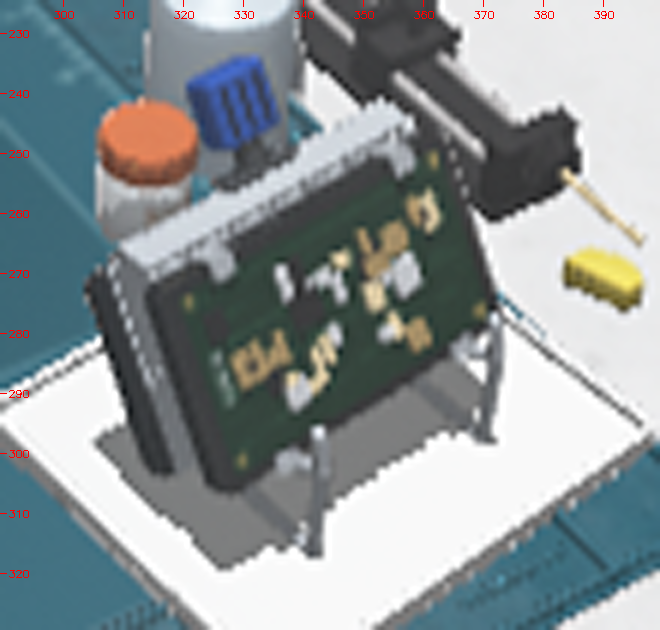

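View pics/tc.png

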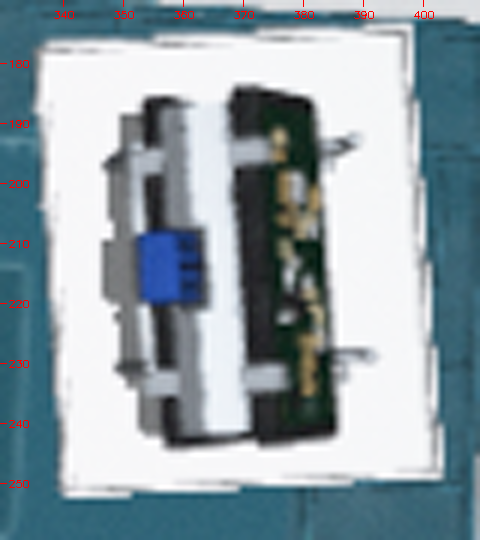

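Run:
```python
from h import *
a=load("side0.npz");b=load("top0.npz")
P={'hf':((264,138.5),(163,164)),'ff':((285.3,156.5),(228.5,173)),'fn':((209.5,176),(214,269)),'hn':((192.5,154),(149,259.5)),
'tabof':((261.5,171.7),(239.2,213.7)),'tabon':((248.2,176),(237.2,231)),'tabif':((255.5,165.8),(223.2,211.5)),'tabin':((242.3,169),(221,230)),
'handle':((328.2,241.5),(358,214)),
'roofA':((311,266),(363,242)),'roofB':((354,242),(359.5,186)),}
r={}
for k,(s,t) in P.items():
    X,e=tri(a,s,b,t);r[k]=X;print(k,X.round(4),round(e,4))
print("lens hinge",np.linalg.norm(r['hf']-r['hn']),"free",np.linalg.norm(r['ff']-r['fn']),"across",np.linalg.norm(r['hf']-r['ff']),np.linalg.norm(r['hn']-r['fn']))
d=r['hf']-r['hn'];print("yaw hinge",np.degrees(np.arctan2(d[1],d[0])));d=r['ff']-r['fn'];print("free",np.degrees(np.arctan2(d[1],d[0])))
# rack tray corners z=0.014
c=[plane(b,p,0.014) for p in((337,177.5),(398,175),(403,249.5),(341,252))]
c=np.array(c);print(c.round(4),c.mean(0))
for i in range(4):
  d=c[(i+1)%4]-c[i];print(np.linalg.norm(d),np.degrees(np.arctan2(d[1],d[0])))
```

```text
hf [0.5539 0.3276 0.1674] 0.0056
ff [0.5322 0.1745 0.1871] 0.0009
fn [0.3184 0.1986 0.1857] 0.0031
hn [0.3347 0.348  0.1724] 0.0043
tabof [0.4416 0.1477 0.1835] 0.0009
tabon [0.4034 0.1507 0.182 ] 0.0021
tabif [0.4453 0.1843 0.1813] 0.0001
tabin [0.4052 0.1864 0.1837] 0.0036
handle [ 0.4502 -0.1245  0.1431] 0.0001
roofA [ 0.3875 -0.1438  0.1169] 0.0054
roofB [ 0.5202 -0.1327  0.1144] 0.0015
lens hinge 0.2202352590270059 free 0.21513899379312973 across 0.15592510036734716 0.150941897166748
yaw hinge -5.309805027812191
free -6.4185449949035895
[[ 0.5533 -0.0905  0.014 ]
 [ 0.5644 -0.2523  0.014 ]
 [ 0.3675 -0.2674  0.014 ]
 [ 0.3562 -0.1049  0.014 ]] [ 0.46034642 -0.17876562  0.014     ]
0.16215276510126905 -86.0954864762404
0.1975022288047229 -175.62130981012527
0.16288981226371155 93.95793719267988
0.19764938460426593 4.164693546707082
```

Request:
move_arm:
  rows:
    - {"dp": [0, 0, -0.3], "turn": [0, 0, 0.085]}
    - {"dp": [0, 0, -0.3], "turn": [0, 0, 0.085]}
    - {"dp": [0, 0, -0.3], "turn": [0, 0, 0.085]}
    - {"dp": [0, 0, -0.3], "turn": [0, 0, 0.085]}
    - {"dp": [0, 0, -0.3], "turn": [0, 0, 0.085]}
    - {"dp": [0, 0, -0.3], "turn": [0, 0, 0.085]}
    - {"dp": [0, 0, 0], "turn": [0, 0, 0.085]}
    - {"dp": [0, 0, 0], "turn": [0, 0, 0.085]}
    - {"dp": [0, 0, 0], "turn": [0, 0, 0.085]}
    - {"dp": [0, 0, 0], "turn": [0, 0, 0.081]}
  hand: -0.4
  grip_force: 25

```text
time_s: 1.1
eef_pos: [0.1803, 0.4929, 0.2744]
tool_rot: [0.0, 0.998, -0.057, -0.0]
force: [1.0, 1.0, -0.1]
grip_width: 0.703
```

```bash
cat > st.py <<'E'
import numpy as np,sys
from rig import bot
from scipy.spatial.transform import Rotation as Ro
def cur():
    s=bot.state();q=s["tool_rot"];return s,np.array(s["eef_pos"]),Ro.from_quat([q[1],q[2],q[3],q[0]]).as_matrix()
if __name__=="__main__":
    s,p,R=cur()
    print("t",s["time_s"],"p",p.round(4),"F",s["force"].round(1),"w",round(s["grip_width"],3),"q",s["joint_positions"].round(2))
    print("x",R[:,0].round(3),"z",R[:,2].round(3),"yawx",np.degrees(np.arctan2(R[1,0],R[0,0])).round(1))
    if len(sys.argv)>3:
        d=np.array([float(a) for a in sys.argv[1:4]])-p
        print("need dp(20mm units)",(R.T@d/0.02).round(2))
E
python3 st.py 0.424 0.160 0.26
```

```text
t 1.1 p [0.1803 0.4929 0.2744] F [ 1.   1.  -0.1] w 0.703 q [ 1.    0.29  1.44 -0.    1.42  1.11]
x [ 0.993 -0.114 -0.   ] z [-0.    -0.001 -1.   ] yawx -6.5
need dp(20mm units) [14.   15.15  0.72]
```

Request:
move_arm:
  rows:
    - {"dp": [0.8, 0.8, 0], "turn": [0, 0, 0]}
    - {"dp": [0.9, 0.9, 0], "turn": [0, 0, 0]}
    - {"dp": [0.9, 0.9, 0], "turn": [0, 0, 0]}
    - {"dp": [0.9, 0.9, 0], "turn": [0, 0, 0]}
    - {"dp": [0.9, 0.9, 0], "turn": [0, 0, 0]}
    - {"dp": [0.9, 0.9, 0], "turn": [0, 0, 0]}
    - {"dp": [0.9, 0.9, 0], "turn": [0, 0, 0]}
    - {"dp": [0.9, 0.9, 0], "turn": [0, 0, 0]}
    - {"dp": [0.9, 0.9, 0], "turn": [0, 0, 0]}
    - {"dp": [0.9, 0.9, 0], "turn": [0, 0, 0]}

```text
time_s: 2.1
eef_pos: [0.3385, 0.2958, 0.2745]
tool_rot: [0.0, 0.999, -0.054, -0.0]
force: [0.2, 0.9, 0.4]
grip_width: 0.699
```

Request:
move_arm:
  rows:
    - {"dp": [0.9, 1, 0], "turn": [0, 0, 0]}
    - {"dp": [0.9, 1, 0], "turn": [0, 0, 0]}
    - {"dp": [0.9, 1, 0], "turn": [0, 0, 0]}
    - {"dp": [0.9, 1, 0], "turn": [0, 0, 0]}
    - {"dp": [0.9, 1, 0], "turn": [0, 0, 0]}
    - {"dp": [0.6, 0.9, 0.3], "turn": [0, 0, 0]}
    - {"dp": [0, 0.35, 0.4], "turn": [0, 0, 0]}
    - {"dp": [0, 0, 0], "turn": [0, 0, 0]}

```text
time_s: 2.9
eef_pos: [0.425, 0.161, 0.2595]
tool_rot: [0.0, 0.998, -0.055, -0.001]
force: [0.4, 0.0, 0.0]
grip_width: 0.699
```

```bash
python3 st.py 0.424 0.160 0.163
python3 - <<'E'
from rig import bot
from h import *
s=bot.snapshot("top");np.savez("top1.npz",**s);zoom(s["img"],150,150,260,280,4,"pics/t1.png")
s=bot.snapshot("side");np.savez("side1.npz",**s);zoom(s["img"],185,100,295,235,4,"pics/s1.png")
a=cv2.imread("pics/t1.png");b=cv2.imread("pics/s1.png");b=cv2.resize(b,(b.shape[1],a.shape[0]))if 0 else b[:a.shape[0]]
cv2.imwrite("pics/c1.png",np.hstack([a,b[:520]])[:600,:800] if 0 else cv2.resize(np.hstack([a,b[:520]]),(800,473)))
E
```

```text
t 2.9 p [0.425  0.161  0.2595] F [0.4 0.  0. ] w 0.699 q [0.1  0.14 1.66 0.   1.34 0.21]
x [ 0.994 -0.11  -0.003] z [-0.003 -0.    -1.   ] yawx -6.3
need dp(20mm units) [-0.03  0.05  4.82]
```

View pics/c1.png

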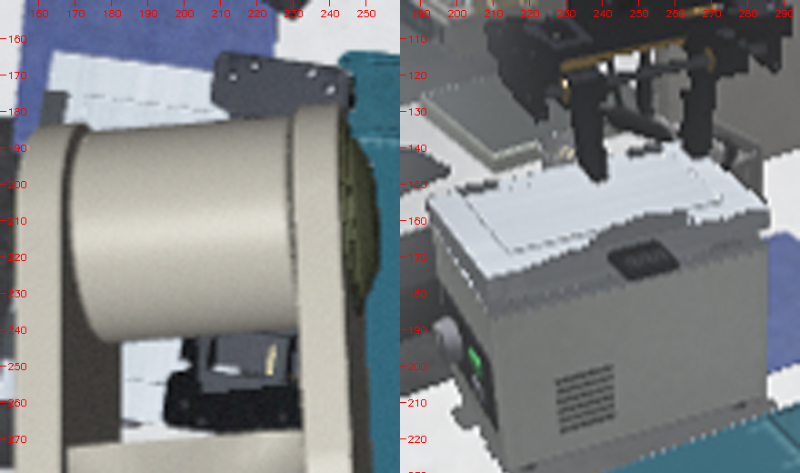

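Fingers straddle the tab at side (240–268, 145), gap over the tab (252,170). Descend and grip.

Request:
move_arm:
  rows:
    - {"dp": [0, 0, 0.8], "turn": [0, 0, 0]}
    - {"dp": [0, 0, 0.9], "turn": [0, 0, 0]}
    - {"dp": [0, 0, 0.9], "turn": [0, 0, 0]}
    - {"dp": [0, 0, 0.9], "turn": [0, 0, 0]}
    - {"dp": [0, 0, 0.8], "turn": [0, 0, 0]}
    - {"dp": [0, 0, 0.5], "turn": [0, 0, 0]}
    - {"dp": [0, 0, 0], "turn": [0, 0, 0]}

```text
time_s: 3.7
eef_pos: [0.4252, 0.1619, 0.1641]
tool_rot: [0.0, 0.999, -0.054, -0.001]
force: [0.6, 0.6, -0.1]
grip_width: 0.702
```

Request:
move_arm:
  rows:
    - {"dp": [0, 0, 0], "turn": [0, 0, 0]}
    - {"dp": [0, 0, 0], "turn": [0, 0, 0]}
    - {"dp": [0, 0, 0], "turn": [0, 0, 0]}
    - {"dp": [0, 0, 0], "turn": [0, 0, 0]}
    - {"dp": [0, 0, 0], "turn": [0, 0, 0]}
  hand: 1
  grip_force: 25

```text
time_s: 4.2
eef_pos: [0.4228, 0.1617, 0.164]
tool_rot: [0.0, 0.999, -0.054, -0.004]
force: [-13.6, 1.1, 0.3]
grip_width: 0.449
```

```bash
python3 st.py
python3 - <<'E'
from rig import bot
from h import *
s=bot.snapshot("side");np.savez("side2.npz",**s);zoom(s["img"],185,90,295,235,5,"pics/s2.png")
E
```

```text
t 4.2 p [0.4228 0.1617 0.164 ] F [-13.6   1.1   0.3] w 0.449 q [0.1  0.24 1.81 0.   1.11 0.21]
x [ 0.994 -0.108 -0.008] z [-0.008  0.    -1.   ] yawx -6.2
```

View pics/s2.png

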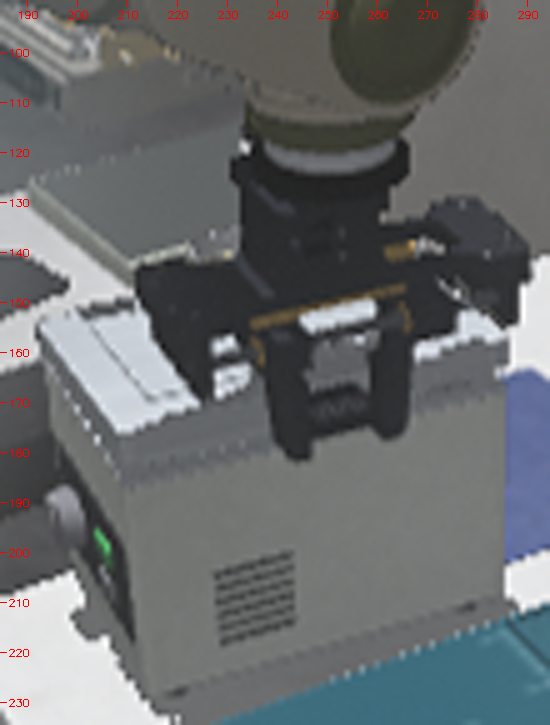

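Run:
```python
import numpy as np
r=.1795;a=np.radians(np.linspace(9.6,94.2,25))
print(np.c_[np.degrees(a[1:]).round(1),(np.diff(r*np.cos(a))/.02).round(2),(-np.diff(r*np.sin(a))/.02).round(2)].tolist())
```

```text
[[13.1, -0.11, -0.54], [16.6, -0.14, -0.53], [20.2, -0.17, -0.52], [23.7, -0.21, -0.51], [27.2, -0.24, -0.5], [30.8, -0.27, -0.48], [34.3, -0.3, -0.47], [37.8, -0.32, -0.45], [41.3, -0.35, -0.43], [44.8, -0.38, -0.4], [48.4, -0.4, -0.38], [51.9, -0.42, -0.35], [55.4, -0.44, -0.33], [59.0, -0.46, -0.3], [62.5, -0.48, -0.27], [66.0, -0.5, -0.24], [69.5, -0.51, -0.21], [73.0, -0.52, -0.18], [76.6, -0.53, -0.14], [80.1, -0.54, -0.11], [83.6, -0.55, -0.08], [87.2, -0.55, -0.04], [90.7, -0.55, -0.01], [94.2, -0.55, 0.02]]
```

Request:
move_arm:
  rows:
    - {"dp": [-0.15, 0, 0], "turn": [0, 0, 0]}
    - {"dp": [0, -0.11, -0.54], "turn": [0, 0, 0]}
    - {"dp": [0, -0.14, -0.53], "turn": [0, 0, 0]}
    - {"dp": [0, -0.17, -0.52], "turn": [0, 0, 0]}
    - {"dp": [0, -0.21, -0.51], "turn": [0, 0, 0]}
    - {"dp": [0, -0.24, -0.5], "turn": [0, 0, 0]}
    - {"dp": [0, -0.27, -0.48], "turn": [0, 0, 0]}
    - {"dp": [0, -0.3, -0.47], "turn": [0, 0, 0]}

```text
time_s: 5.05
eef_pos: [0.4262, 0.1906, 0.2367]
tool_rot: [0.0, 0.999, -0.054, 0.0]
force: [3.0, -2.3, -4.6]
grip_width: 0.447
```

```bash
python3 st.py
```

```text
t 5.05 p [0.4262 0.1906 0.2367] F [ 3.  -2.3 -4.6] w 0.447 q [ 0.17  0.19  1.67 -0.    1.29  0.28]
x [ 0.994 -0.109  0.001] z [ 0. -0. -1.] yawx -6.2
```

Request:
move_arm:
  rows:
    - {"dp": [0, -0.32, -0.45], "turn": [0, 0, 0]}
    - {"dp": [0, -0.35, -0.43], "turn": [0, 0, 0]}
    - {"dp": [0, -0.38, -0.4], "turn": [0, 0, 0]}
    - {"dp": [0, -0.4, -0.38], "turn": [0, 0, 0]}
    - {"dp": [0, -0.42, -0.35], "turn": [0, 0, 0]}
    - {"dp": [0, -0.44, -0.33], "turn": [0, 0, 0]}
    - {"dp": [0, -0.46, -0.3], "turn": [0, 0, 0]}
    - {"dp": [0, -0.48, -0.27], "turn": [0, 0, 0]}

```text
time_s: 5.85
eef_pos: [0.4337, 0.2557, 0.2941]
tool_rot: [-0.0, 0.999, -0.054, 0.001]
force: [9.0, -2.0, -8.8]
grip_width: 0.448
```

```bash
python3 st.py
```

```text
t 5.85 p [0.4337 0.2557 0.2941] F [ 9.  -2.  -8.8] w 0.448 q [ 0.3   0.23  1.46 -0.    1.45  0.41]
x [ 0.994 -0.109  0.001] z [ 0.001 -0.    -1.   ] yawx -6.2
```

Request:
move_arm:
  rows:
    - {"dp": [0.05, -0.5, -0.21], "turn": [0, 0, 0]}
    - {"dp": [0.05, -0.51, -0.18], "turn": [0, 0, 0]}
    - {"dp": [0, -0.52, -0.16], "turn": [0, 0, 0]}
    - {"dp": [0, -0.53, -0.14], "turn": [0, 0, 0]}
    - {"dp": [0, -0.54, -0.11], "turn": [0, 0, 0]}
    - {"dp": [0, -0.55, -0.08], "turn": [0, 0, 0]}
    - {"dp": [0, -0.55, -0.04], "turn": [0, 0, 0]}
    - {"dp": [0, -0.55, -0.01], "turn": [0, 0, 0]}
    - {"dp": [0, -0.5, 0.02], "turn": [0, 0, 0]}
    - {"dp": [0, 0, 0], "turn": [0, 0, 0]}

```text
time_s: 6.85
eef_pos: [0.4448, 0.3508, 0.3115]
tool_rot: [-0.0, 0.999, -0.054, -0.001]
force: [-3.6, 2.0, -4.7]
grip_width: 0.448
```

```bash
python3 st.py;  python3 - <<'E'
from rig import bot
from h import *
s=bot.snapshot("side");np.savez("side3.npz",**s);zoom(s["img"],165,40,295,235,3,"pics/s3.png")
s=bot.snapshot("top");np.savez("top3.npz",**s);zoom(s["img"],130,140,250,280,4,"pics/t3.png")
E
```

```text
t 6.85 p [0.4448 0.3508 0.3115] F [-3.6  2.  -4.7] w 0.448 q [0.46 0.37 1.23 0.   1.54 0.57]
x [ 0.994 -0.107 -0.002] z [-0.002  0.001 -1.   ] yawx -6.2
```

View pics/s3.png

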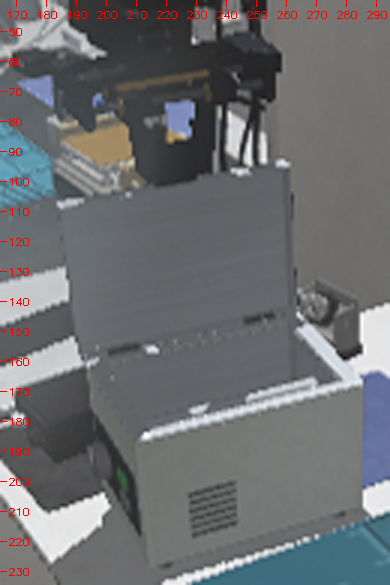

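View pics/t3.png

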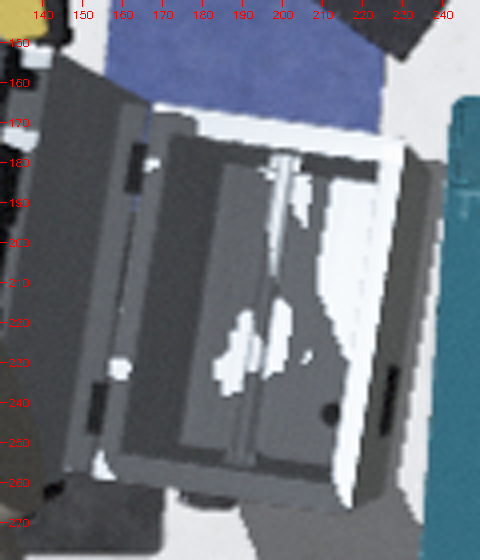

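```bash
python3 - <<'E'
from h import *
s=load("side3.npz");zoom(s["img"],180,140,290,190,7,"pics/s3b.png");zoom(s["img"],175,80,275,170,6,"pics/s3c.png")
s=load("top3.npz");zoom(s["img"],90,140,200,280,4,"pics/t3b.png")
E
```

```text
(no output)
```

View pics/s3b.png

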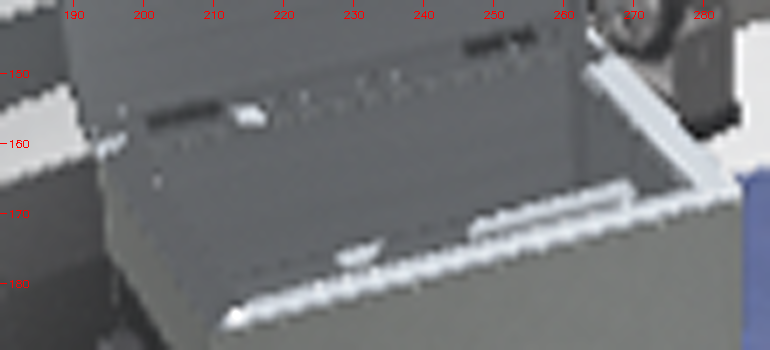

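View pics/s3c.png

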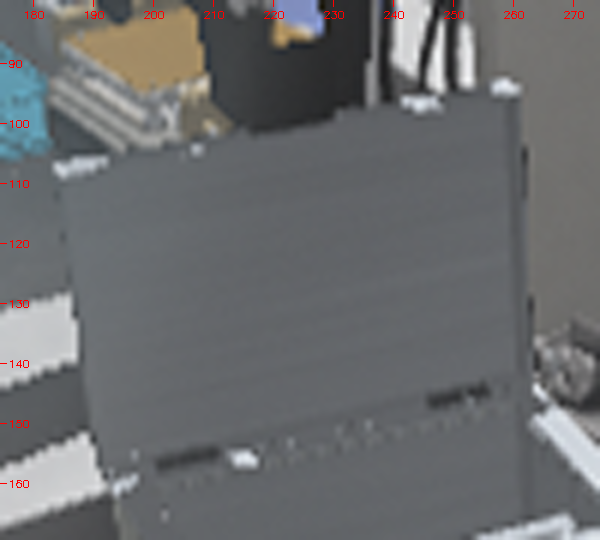

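View pics/t3b.png

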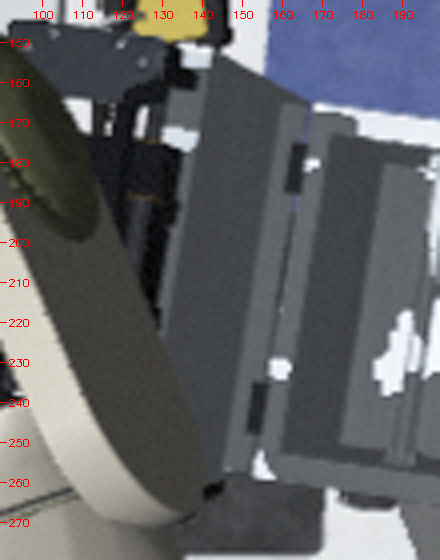

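```bash
python3 - <<'E'
from h import *
a=load("side3.npz");b=load("top3.npz")
def T(n,s,t):
    X,e=tri(a,s,b,t);print(n,X.round(4),round(e,4));return X
lf=T('lid free far inner',(260,95),(144,153.5))
# rim outer corners
rf=T('rim outer far-right',(285,166.5),(230.5,173))
rn=T('rim outer near-right',(211.5,186),(217,267))
d=rf-rn;print("len",np.linalg.norm(d),"yaw",np.degrees(np.arctan2(d[1],d[0])))
for n,p in(('hinge far',(166.5,165.5)),('hinge near',(148.5,257.5)),('rimfar',(230.5,173)),('rimnear',(217,267))): print(n,plane(b,p,.153).round(4))
F,N=plane(b,(201.2,178.5),.122),plane(b,(190.5,254.5),.122)
d=F-N;print('bar',F.round(4),N.round(4),'mid',((F+N)/2).round(4),np.linalg.norm(d),np.degrees(np.arctan2(d[1],d[0])))
# bar height: side line upper edge
o,d1=ray(a,247,170.5);_,d2=ray(a,270,164.8);n=np.cross(d1,d2);n/=np.linalg.norm(n);n*=np.sign(n[2])
for tp in((199.5,190),(198.5,200)):
    O,D=ray(b,*tp)
    # axis point X=O+kD with n.(X-o) = -0.006 ; 
    k=(-.006+n@(o-O))/(n@D);print('axis',(O+k*D).round(4))
# projected predicted
mid=(F+N)/2
for P in(F,N,mid): print(proj(a,P).round(1),proj(b,P).round(1))
E
```

```text
lid free far inner [0.5475 0.3259 0.305 ] 0.0016
rim outer far-right [0.5351 0.1757 0.1542] 0.0039
rim outer near-right [0.3203 0.197  0.1555] 0.0026
len 0.21590728442231366 yaw -5.663369684581472
hinge far [0.5506 0.3251 0.153 ]
hinge near [0.336  0.3568 0.153 ]
rimfar [0.537  0.1749 0.153 ]
rimnear [0.3189 0.1981 0.153 ]
bar [0.5264 0.2491 0.122 ] [0.344  0.2673 0.122 ] mid [0.4352 0.2582 0.122 ] 0.1833514240039881 -5.666322012151975
axis [0.4991 0.2532 0.1166]
axis [0.4748 0.2544 0.1178]
[269.2 165.7] [201.2 178.5]
[209.  181.5] [190.5 254.5]
[239.9 173.4] [195.9 216.3]
```

```bash
python3 - <<'E'
from h import *
b=load("top3.npz");zoom(b["img"],175,165,240,270,5.6,"pics/t3d.png",5)
g=cv2.cvtColor(b["img"],cv2.COLOR_BGR2GRAY)
for v in (181,184,188,195,202,208,225,240,244,248,252): print(v,g[v,182:210].tolist())
E
```

```text
181 [65, 63, 66, 77, 94, 100, 94, 92, 87, 82, 77, 76, 94, 118, 111, 170, 229, 197, 226, 237, 192, 222, 232, 74, 69, 69, 71, 71]
184 [69, 65, 69, 85, 102, 101, 100, 98, 99, 100, 99, 99, 100, 97, 160, 226, 216, 200, 226, 223, 166, 190, 242, 241, 238, 202, 100, 98]
188 [62, 64, 74, 96, 102, 99, 98, 98, 102, 98, 99, 100, 101, 100, 102, 119, 166, 225, 237, 175, 176, 227, 242, 243, 241, 220, 106, 105]
195 [66, 77, 103, 102, 99, 101, 100, 100, 100, 102, 99, 100, 101, 102, 128, 177, 226, 236, 174, 131, 100, 107, 103, 180, 223, 106, 103, 102]
202 [81, 105, 104, 99, 98, 101, 99, 101, 101, 103, 102, 101, 101, 102, 98, 144, 198, 174, 129, 97, 106, 107, 106, 106, 106, 107, 105, 106]
208 [102, 104, 101, 99, 100, 100, 100, 101, 102, 100, 100, 103, 101, 94, 101, 136, 161, 131, 98, 106, 107, 106, 106, 106, 104, 108, 106, 185]
225 [104, 101, 103, 102, 102, 179, 241, 242, 244, 236, 198, 226, 239, 172, 103, 195, 247, 248, 247, 227, 106, 106, 105, 106, 106, 105, 103, 102]
240 [100, 103, 104, 104, 102, 105, 104, 103, 99, 98, 106, 90, 88, 96, 110, 109, 103, 107, 105, 106, 105, 105, 104, 104, 104, 106, 106, 105]
244 [101, 103, 103, 102, 101, 106, 102, 93, 97, 104, 92, 85, 89, 106, 106, 107, 105, 104, 108, 104, 104, 105, 105, 106, 104, 107, 107, 99]
248 [102, 106, 101, 103, 106, 101, 94, 92, 100, 99, 88, 90, 104, 107, 106, 104, 106, 106, 104, 103, 108, 102, 104, 105, 104, 105, 105, 104]
252 [73, 72, 81, 81, 84, 104, 87, 100, 107, 89, 86, 89, 94, 102, 103, 103, 102, 104, 106, 104, 105, 107, 107, 106, 108, 107, 105, 104]
```

View pics/t3d.png

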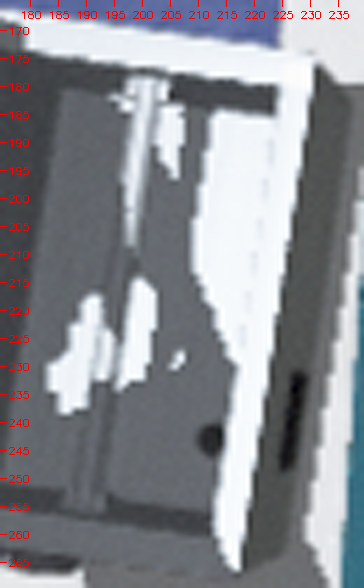

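Request:
move_arm:
  rows:
    - {"dp": [0, 0, 0], "turn": [0, 0, 0]}
    - {"dp": [0, 0, 0], "turn": [0, 0, 0]}
    - {"dp": [0, 0, 0], "turn": [0, 0, 0]}
    - {"dp": [0, 0, -0.3], "turn": [0, 0, 0]}
    - {"dp": [0, 0, -0.8], "turn": [0, 0, 0]}
    - {"dp": [0, 0, -0.9], "turn": [0, 0, 0]}
    - {"dp": [0, 0.3, -0.7], "turn": [0, 0, 0]}
    - {"dp": [0, 0.7, 0], "turn": [0, 0, 0]}
    - {"dp": [0, 1, 0], "turn": [0, 0, 0]}
    - {"dp": [0, 1, 0], "turn": [0, 0, 0]}
  hand: -0.3

```text
time_s: 7.95
eef_pos: [0.4389, 0.2889, 0.3668]
tool_rot: [-0.0, 0.999, -0.054, 0.001]
force: [-0.4, 0.4, -0.1]
grip_width: 0.651
```

```bash
python3 st.py .448 -.096 .28
```

```text
t 7.95 p [0.4389 0.2889 0.3668] F [-0.4  0.4 -0.1] w 0.651 q [ 0.36  0.26  1.24 -0.    1.64  0.47]
x [ 0.994 -0.108  0.001] z [ 0.001  0.    -1.   ] yawx -6.2
need dp(20mm units) [ 2.54 19.08  4.33]
```

Request:
move_arm:
  rows:
    - {"dp": [0.13, 1, 0], "turn": [0, 0, 0]}
    - {"dp": [0.13, 1, 0], "turn": [0, 0, 0]}
    - {"dp": [0.13, 1, 0], "turn": [0, 0, 0]}
    - {"dp": [0.13, 1, 0], "turn": [0, 0, 0]}
    - {"dp": [0.13, 1, 0], "turn": [0, 0, 0]}
    - {"dp": [0.13, 1, 0], "turn": [0, 0, 0]}
    - {"dp": [0.13, 1, 0], "turn": [0, 0, 0]}
    - {"dp": [0.13, 1, 0.2], "turn": [0, 0, 0]}
    - {"dp": [0.13, 1, 0.3], "turn": [0, 0, 0]}
    - {"dp": [0.13, 1, 0.3], "turn": [0, 0, 0]}

```text
time_s: 8.95
eef_pos: [0.443, 0.087, 0.3507]
tool_rot: [0.0, 0.999, -0.055, 0.001]
force: [-0.7, -0.0, -1.1]
grip_width: 0.646
```

Request:
move_arm:
  rows:
    - {"dp": [0.14, 1, 0.3], "turn": [0, 0, 0]}
    - {"dp": [0.14, 1, 0.3], "turn": [0, 0, 0]}
    - {"dp": [0.14, 0.7, 0], "turn": [0, 0, -0.06]}
    - {"dp": [0.14, 0.4, 0], "turn": [0, 0, -0.056]}
    - {"dp": [0, 0, 0], "turn": [-0.071, 0, 0]}
    - {"dp": [0, 0, 0], "turn": [-0.071, 0, 0]}
    - {"dp": [0, 0, 0], "turn": [-0.071, 0, 0]}
    - {"dp": [0, 0, 0], "turn": [-0.071, 0, 0]}
    - {"dp": [0, 0, 0], "turn": [-0.071, 0, 0]}
    - {"dp": [0, 0, 0], "turn": [0, 0, 0]}

```text
time_s: 9.95
eef_pos: [0.448, 0.0265, 0.3377]
tool_rot: [0.275, 0.961, 0.037, 0.01]
force: [0.0, 0.4, -0.3]
grip_width: 0.652
```

```bash
python3 st.py .447 -.090 .197;  python3 - <<'E'
from rig import bot
from h import *
s=bot.snapshot("side");np.savez("side4.npz",**s);cv2.imwrite("pics/s4.png",s["img"])
s=bot.snapshot("top");np.savez("top4.npz",**s);cv2.imwrite("pics/t4.png",s["img"])
E
```

```text
t 9.95 p [0.448  0.0265 0.3377] F [ 0.   0.4 -0.3] w 0.652 q [ 0.09  0.14  1.55 -0.56  1.48  0.08]
x [ 0.997  0.076 -0.001] z [ 0.039 -0.528 -0.848] yawx 4.3
need dp(20mm units) [-0.48  1.19  9.04]
```

View pics/s4.png

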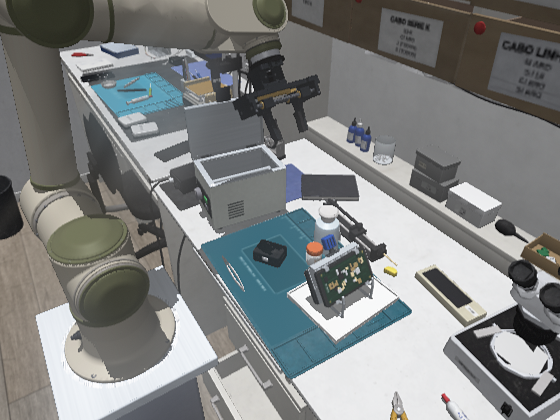

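View pics/t4.png

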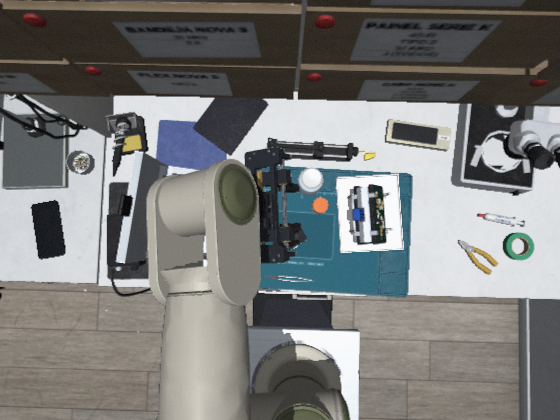

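Request:
move_arm:
  rows:
    - {"dp": [-0.05, 0.12, 0.9], "turn": [0, 0, 0]}
    - {"dp": [-0.05, 0.12, 0.9], "turn": [0, 0, 0]}
    - {"dp": [-0.05, 0.12, 0.9], "turn": [0, 0, 0]}
    - {"dp": [-0.05, 0.12, 0.9], "turn": [0, 0, 0]}
    - {"dp": [-0.05, 0.12, 0.9], "turn": [0, 0, 0]}
    - {"dp": [-0.05, 0.12, 0.9], "turn": [0, 0, 0]}
    - {"dp": [-0.05, 0.12, 0.9], "turn": [0, 0, 0]}
    - {"dp": [-0.05, 0.12, 0.9], "turn": [0, 0, 0]}
    - {"dp": [-0.05, 0.12, 0.9], "turn": [0, 0, 0]}
    - {"dp": [0, 0.1, 0.9], "turn": [0, 0, 0]}

```text
time_s: 11.05
eef_pos: [0.4477, -0.0918, 0.1982]
tool_rot: [0.274, 0.961, 0.034, 0.011]
force: [-0.4, 0.6, 0.4]
grip_width: 0.652
```

```bash
python3 st.py .4508 -.133 .1295;  python3 - <<'E'
from rig import bot
from h import *
from st import cur
s=bot.snapshot("side");np.savez("side5.npz",**s);zoom(s["img"],290,160,400,290,4.5,"pics/s5.png")
_,p,R=cur();print(proj(s,p),proj(s,p-.019*R[:,2]),proj(s,p+.051*R[:,2]))
s=bot.snapshot("top");np.savez("top5.npz",**s);zoom(s["img"],300,150,410,260,4.5,"pics/t5.png")
E
```

```text
t 11.05 p [ 0.4477 -0.0918  0.1982] F [-0.4  0.6  0.4] w 0.652 q [-0.18  0.21  1.85 -0.64  1.03  0.08]
x [0.998 0.071 0.002] z [ 0.039 -0.526 -0.849] yawx 4.0
need dp(20mm units) [-0.   -0.06  4.01]
[319.66053028 215.51487001] [317.05105146 207.36210522] [326.57798089 237.12698164]
```

View pics/s5.png

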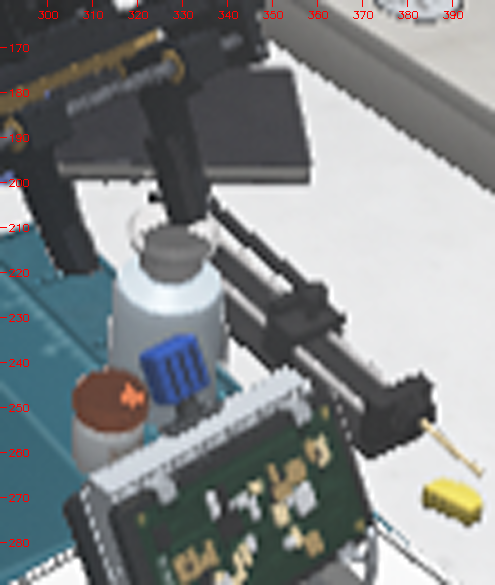

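View pics/t5.png

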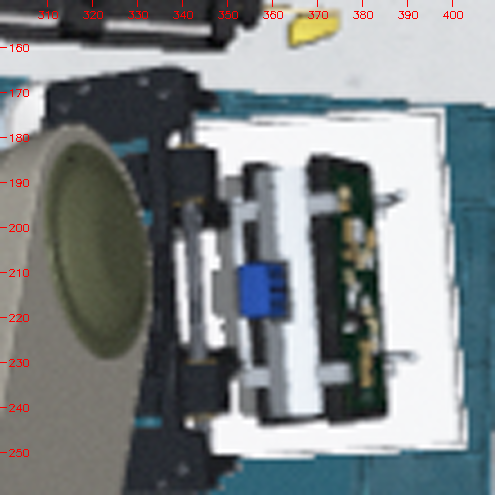

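Request:
move_arm:
  rows:
    - {"dp": [0, 0, 0.7], "turn": [0, 0, 0]}
    - {"dp": [0, 0, 0.8], "turn": [0, 0, 0]}
    - {"dp": [0, 0, 0.8], "turn": [0, 0, 0]}
    - {"dp": [0, -0.05, 0.7], "turn": [0, 0, 0]}
    - {"dp": [0, 0, 0.6], "turn": [0, 0, 0]}
    - {"dp": [0, 0, 0.4], "turn": [0, 0, 0]}
    - {"dp": [0, 0, 0], "turn": [0, 0, 0]}

```text
time_s: 11.85
eef_pos: [0.4505, -0.1322, 0.1292]
tool_rot: [0.275, 0.961, 0.035, 0.01]
force: [0.3, 1.0, 0.4]
grip_width: 0.653
```

```bash
python3 st.py .4508 -.133 .1295;  python3 - <<'E'
from rig import bot
from h import *
from st import cur
s=bot.snapshot("side");np.savez("side6.npz",**s);zoom(s["img"],290,190,400,310,4.5,"pics/s6.png")
s=bot.snapshot("top");np.savez("top6.npz",**s);zoom(s["img"],300,150,410,260,4.5,"pics/t6.png")
E
```

```text
t 11.85 p [ 0.4505 -0.1322  0.1292] F [0.3 1.  0.4] w 0.653 q [-0.27  0.32  1.92 -0.73  0.84  0.14]
x [ 0.997  0.072 -0.   ] z [ 0.038 -0.528 -0.849] yawx 4.1
need dp(20mm units) [0.01 0.04 0.01]
```

View pics/s6.png

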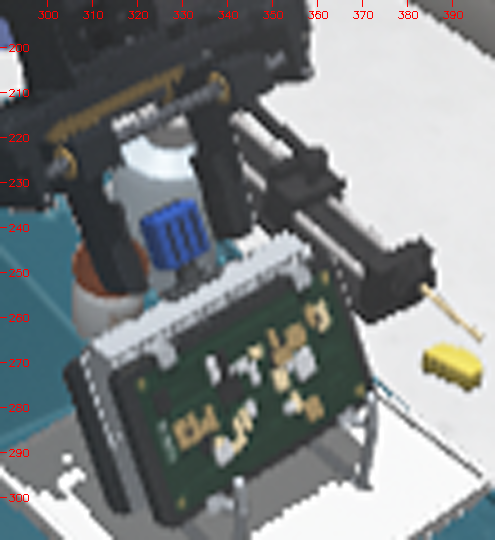

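View pics/t6.png

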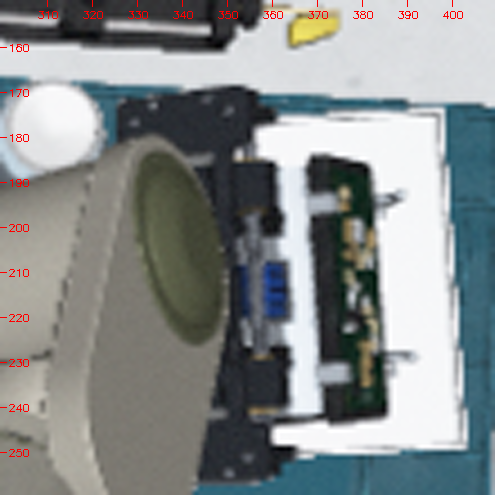

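Request:
move_arm:
  rows:
    - {"dp": [0, 0, 0], "turn": [0, 0, 0]}
    - {"dp": [0, 0, 0], "turn": [0, 0, 0]}
    - {"dp": [0, 0, 0], "turn": [0, 0, 0]}
    - {"dp": [0, 0, 0], "turn": [0, 0, 0]}
    - {"dp": [0, 0, 0], "turn": [0, 0, 0]}
    - {"dp": [0, 0, 0], "turn": [0, 0, 0]}
  hand: 1
  grip_force: 45

```text
time_s: 12.55
eef_pos: [0.4506, -0.1317, 0.1296]
tool_rot: [0.275, 0.961, 0.035, 0.01]
force: [-0.6, 1.3, 2.9]
grip_width: 0.31
```

Request:
move_arm:
  rows:
    - {"dp": [0, 0, -0.2], "turn": [0, 0, 0]}
    - {"dp": [0, 0, -0.4], "turn": [0, 0, 0]}
    - {"dp": [0, 0, -0.5], "turn": [0, 0, 0]}
    - {"dp": [0, 0, -0.7], "turn": [0, 0, 0]}
    - {"dp": [0, 0, -0.8], "turn": [0, 0, 0]}
    - {"dp": [0, 0, -0.9], "turn": [0, 0, 0]}
    - {"dp": [0, 0, -0.6], "turn": [0, 0, 0]}
    - {"dp": [0, 0, 0], "turn": [0, 0, 0]}

```text
time_s: 13.35
eef_pos: [0.4479, -0.0876, 0.2003]
tool_rot: [0.275, 0.961, 0.035, 0.011]
force: [0.1, 1.0, -3.7]
grip_width: 0.31
```

```bash
python3 st.py;  python3 - <<'E'
from rig import bot
from h import *
s=bot.snapshot("side");np.savez("side7.npz",**s);zoom(s["img"],250,160,400,310,4,"pics/s7.png")
E
```

```text
t 13.35 p [ 0.4479 -0.0876  0.2003] F [ 0.1  1.  -3.7] w 0.31 q [-0.17  0.21  1.85 -0.64  1.03  0.08]
x [0.997 0.074 0.003] z [ 0.042 -0.528 -0.849] yawx 4.3
```

View pics/s7.png

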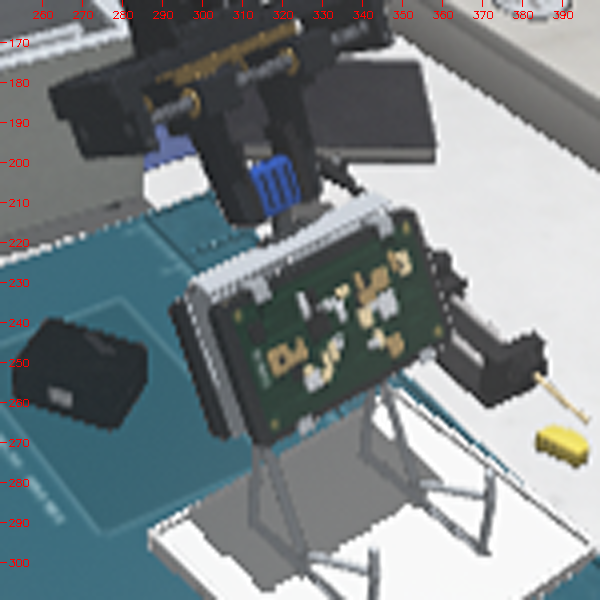

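Request:
move_arm:
  rows:
    - {"dp": [0, 0.3, -0.5], "turn": [0, 0, 0]}
    - {"dp": [0, 0.5, -0.8], "turn": [0, 0, 0]}
    - {"dp": [0, 0.5, -0.8], "turn": [0, 0, 0]}
    - {"dp": [0, 0.5, -0.8], "turn": [0, 0, 0]}
    - {"dp": [0, 0.5, -0.8], "turn": [0, 0, 0]}
    - {"dp": [0, 0.5, -0.8], "turn": [0, 0, 0]}
    - {"dp": [0, 0.2, -0.3], "turn": [0, 0, 0]}
    - {"dp": [0, 0, 0], "turn": [0.06, 0, 0]}
    - {"dp": [0, 0, 0], "turn": [0.06, 0, 0]}
    - {"dp": [0, 0, 0], "turn": [0.06, 0, 0]}

```text
time_s: 14.4
eef_pos: [0.4473, -0.0884, 0.312]
tool_rot: [0.135, 0.99, 0.037, 0.005]
force: [1.2, 0.5, -3.6]
grip_width: 0.312
```

Request:
move_arm:
  rows:
    - {"dp": [0, 0, 0], "turn": [0.06, 0, 0]}
    - {"dp": [0, 0, 0], "turn": [0.06, 0, 0]}
    - {"dp": [0, 0, 0], "turn": [0.056, 0, 0]}
    - {"dp": [0, 0, 0], "turn": [0, 0, 0.04]}
    - {"dp": [0, 0, 0], "turn": [0, 0, 0.04]}
    - {"dp": [0, 0, 0], "turn": [0, 0, 0.036]}
    - {"dp": [0, 0, 0], "turn": [0, 0, 0]}

```text
time_s: 15.1
eef_pos: [0.4472, -0.0888, 0.3117]
tool_rot: [-0.001, 0.998, -0.055, -0.001]
force: [-0.2, -0.3, -2.0]
grip_width: 0.314
```

```bash
python3 st.py .435 .26 .31;  python3 - <<'E'
from rig import bot
from h import *
s=bot.snapshot("side");np.savez("side8.npz",**s);zoom(s["img"],220,90,370,240,4,"pics/s8.png")
E
```

```text
t 15.1 p [ 0.4472 -0.0888  0.3117] F [-0.2 -0.3 -2. ] w 0.314 q [-0.45  0.11  1.56  0.    1.47 -0.34]
x [ 0.994 -0.109 -0.002] z [-0.002  0.002 -1.   ] yawx -6.3
need dp(20mm units) [ -2.51 -17.27   0.12]
```

View pics/s8.png

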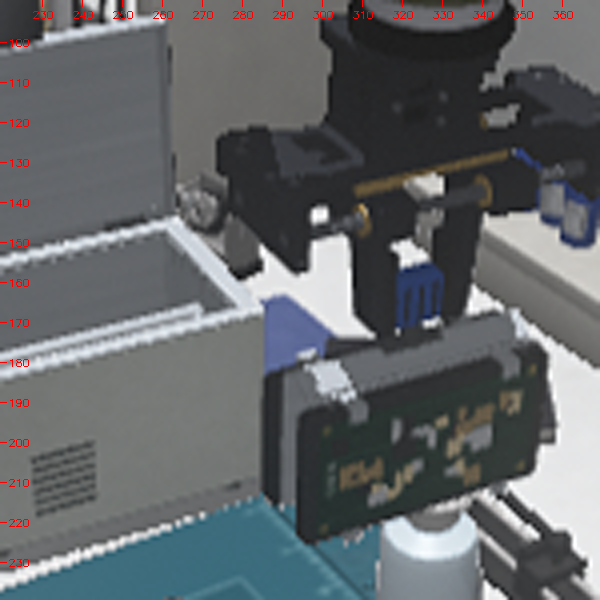

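Request:
move_arm:
  rows:
    - {"dp": [-0.1, -0.5, 0], "turn": [0, 0, 0]}
    - {"dp": [-0.15, -0.9, 0], "turn": [0, 0, 0]}
    - {"dp": [-0.15, -1, 0], "turn": [0, 0, 0]}
    - {"dp": [-0.15, -1, 0], "turn": [0, 0, 0]}
    - {"dp": [-0.15, -1, 0], "turn": [0, 0, 0]}
    - {"dp": [-0.15, -1, 0], "turn": [0, 0, 0]}
    - {"dp": [-0.15, -1, 0], "turn": [0, 0, 0]}
    - {"dp": [-0.15, -1, 0], "turn": [0, 0, 0]}
    - {"dp": [-0.15, -1, 0], "turn": [0, 0, 0]}
    - {"dp": [-0.15, -1, 0], "turn": [0, 0, 0]}

```text
time_s: 16.15
eef_pos: [0.4386, 0.1029, 0.3125]
tool_rot: [-0.001, 0.999, -0.054, -0.0]
force: [0.9, -0.5, -2.2]
grip_width: 0.313
```

Request:
move_arm:
  rows:
    - {"dp": [-0.15, -1, 0], "turn": [0, 0, 0]}
    - {"dp": [-0.15, -1, 0], "turn": [0, 0, 0]}
    - {"dp": [-0.15, -1, 0], "turn": [0, 0, 0]}
    - {"dp": [-0.15, -1, 0], "turn": [0, 0, 0]}
    - {"dp": [-0.15, -1, 0], "turn": [0, 0, 0]}
    - {"dp": [-0.15, -1, 0], "turn": [0, 0, 0]}
    - {"dp": [-0.15, -1, 0], "turn": [0, 0, 0]}
    - {"dp": [0, -0.6, 0], "turn": [0, 0, 0]}
    - {"dp": [0, -0.27, 0], "turn": [0, 0, 0]}
    - {"dp": [0, 0, 0], "turn": [0, 0, 0]}

```text
time_s: 17.15
eef_pos: [0.4352, 0.2605, 0.3126]
tool_rot: [-0.001, 0.999, -0.054, -0.0]
force: [0.1, -0.1, -2.8]
grip_width: 0.314
```

```bash
python3 st.py .435 .26 .31;  python3 - <<'E'
from rig import bot
from h import *
from st import cur
_,p,R=cur()
s=bot.snapshot("side");np.savez("side9.npz",**s);zoom(s["img"],170,60,310,240,4,"pics/s9.png")
print(proj(s,p+.016*np.array([0,0,1])))
s=bot.snapshot("top");np.savez("top9.npz",**s);zoom(s["img"],120,140,260,280,4,"pics/t9.png")
E
```

```text
t 17.15 p [0.4352 0.2605 0.3126] F [ 0.1 -0.1 -2.8] w 0.314 q [0.31 0.23 1.41 0.   1.5  0.42]
x [ 0.994 -0.108 -0.001] z [-0.     0.001 -1.   ] yawx -6.2
need dp(20mm units) [-0.01  0.03  0.13]
[234.99348285 103.80201971]
```

View pics/s9.png

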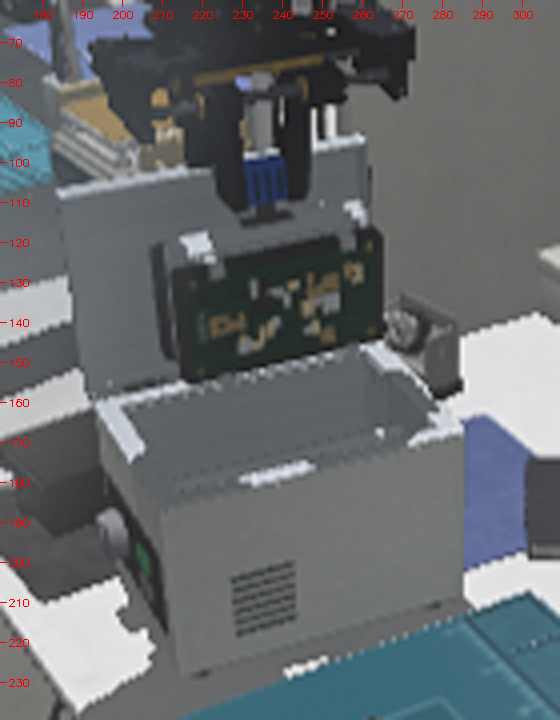

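View pics/t9.png

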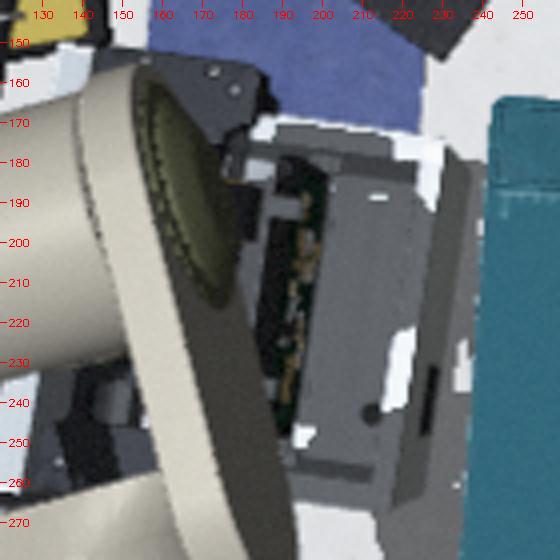

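```bash
python3 - <<'E'
from h import *
a=load("side9.npz");b=load("top9.npz")
zoom(a["img"],200,85,280,165,7,"pics/s9b.png",5);zoom(b["img"],170,170,240,265,6,"pics/t9b.png",5)
E
```

```text
(no output)
```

View pics/s9b.png

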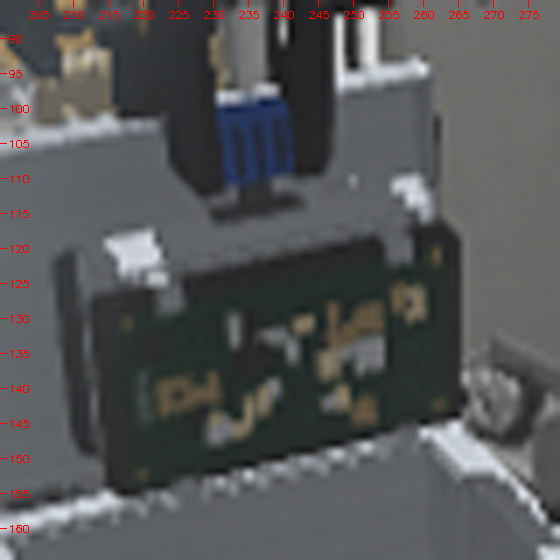

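View pics/t9b.png

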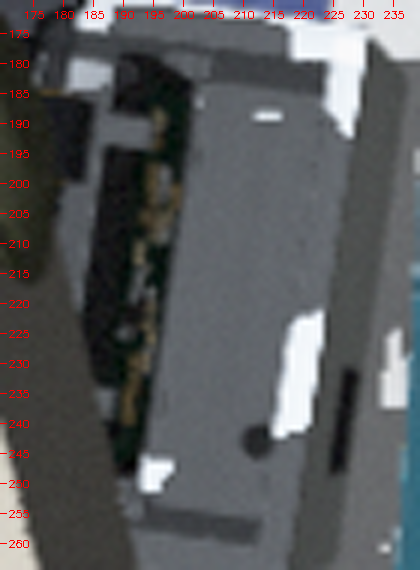

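```bash
python3 - <<'E'
from h import *
a=load("side9.npz");b=load("top9.npz")
u=np.array([.994,-.108,0]);v=np.array([-.108,-.994,0]);C=np.array([.435,.26,0])
def rep(n,s,t):
    X,e=tri(a,s,b,t);print(n,X.round(4),round(e,4),"along",round((X-C)@u,4),"across",round((X-C)@v,4))
rep('near bot',(216,154.5),(192.3,249.5));rep('far bot',(265,144.3),(201.8,181.5))
rep('far top',(263.5,117),(198.5,176))
o,d1=ray(a,216,154.5);_,d2=ray(a,265,144.3);n=np.cross(d1,d2)
for t in((199.8,195),(195.5,230),(197.2,215)):
    O,D=ray(b,*t);X=O+D*(n@(o-O))/(n@D);print('plane',X.round(4),"across",round((X-C)@v,4))
# top only at expected z of lower board edge
for t in((199.8,195),(197.2,215),(195.5,230)):
    X=plane(b,t,.215);print(X.round(4),round((X-C)@v,4))
# handle
m=cv2.inRange(cv2.cvtColor(a["img"],cv2.COLOR_BGR2HSV),(108,130,40),(125,255,255));k,l,st,c=cv2.connectedComponentsWithStats(m)
print([(st[i].tolist(),c[i].round(1).tolist()) for i in range(1,k) if st[i][4]>25])
for z in(.328,.3326): print(proj(a,[.4352,.2605,z]))
E
```

```text
near bot [0.3608 0.2425 0.2134] 0.0024 along -0.0719 across 0.0254
far bot [0.5065 0.2314 0.2057] 0.005 along 0.0741 across 0.0207
far top [0.5032 0.2228 0.2905] 0.0127 along 0.0718 across 0.0296
plane [0.4785 0.2328 0.2079] across 0.0223
plane [0.4019 0.2383 0.2117] across 0.0252
plane [0.4346 0.2363 0.2099] across 0.0236
[0.4779 0.2314 0.215 ] 0.0238
[0.4343 0.2352 0.215 ] 0.0247
[0.4019 0.2376 0.215 ] 0.0259
[([231, 99, 10, 12, 60], [235.3, 103.8]), ([349, 126, 14, 6, 29], [355.7, 128.4])]
[235.00190779 104.02937435]
[234.88971877 102.31134034]
```

Request:
move_arm:
  rows:
    - {"dp": [0, 0.05, 0.3], "turn": [0, 0, 0]}
    - {"dp": [0, 0, 0.6], "turn": [0, 0, 0]}
    - {"dp": [0, 0, 0.7], "turn": [0, 0, 0]}
    - {"dp": [0, 0, 0.7], "turn": [0, 0, 0]}
    - {"dp": [0, 0, 0.7], "turn": [0, 0, 0]}
    - {"dp": [0, 0, 0.5], "turn": [0, 0, 0]}
    - {"dp": [0, 0, 0.2], "turn": [0, 0, 0]}
    - {"dp": [0, 0, 0], "turn": [0, 0, 0]}

```text
time_s: 18.05
eef_pos: [0.435, 0.2592, 0.2383]
tool_rot: [-0.001, 0.999, -0.055, -0.001]
force: [0.9, -1.0, -2.7]
grip_width: 0.317
```

```bash
python3 st.py .435 .26 .136;  python3 - <<'E'
from rig import bot
from h import *
s=bot.snapshot("side");np.savez("side10.npz",**s);zoom(s["img"],180,80,300,200,5,"pics/s10.png")
s=bot.snapshot("top");np.savez("top10.npz",**s);zoom(s["img"],160,150,250,280,4.5,"pics/t10.png")
E
```

```text
t 18.05 p [0.435  0.2592 0.2383] F [ 0.9 -1.  -2.7] w 0.317 q [0.3  0.27 1.55 0.   1.32 0.41]
x [ 0.994 -0.109 -0.001] z [-0.001  0.001 -1.   ] yawx -6.2
need dp(20mm units) [-0.   -0.04  5.12]
```

View pics/s10.png

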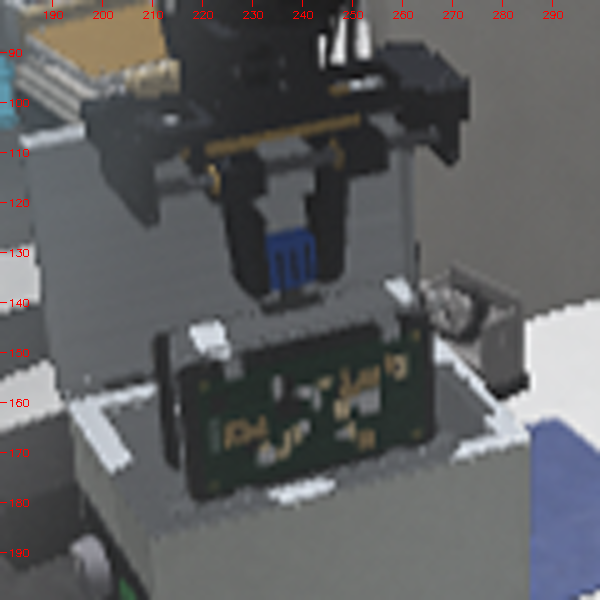

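View pics/t10.png

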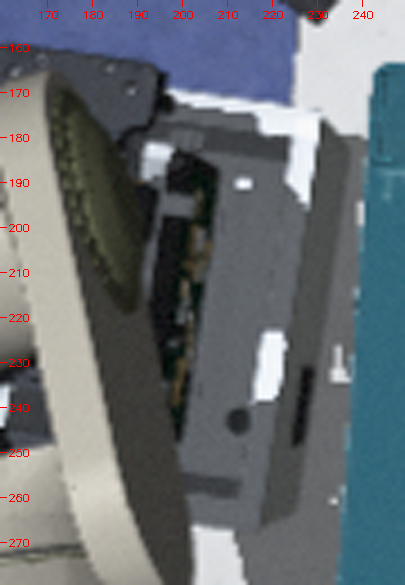

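```bash
python3 - <<'E'
from h import *
b=load("top10.npz");g=cv2.cvtColor(b["img"],cv2.COLOR_BGR2GRAY)
u=np.array([.994,-.108,0]);v=np.array([-.108,-.994,0]);C=np.array([.435,.26,0])
for r in(195,205,215,225,235):
    row=g[r,190:222].astype(int); print(r,row.tolist())
for r,c in((195,198.6),(202,198.6),(244,191.4),(248,190.7)):
    X=plane(b,(c,r),.116);print('bar',round((X-C)@u,4),round((X-C)@v,4))
E
```

```text
195 [31, 26, 27, 20, 34, 76, 96, 99, 98, 103, 99, 96, 89, 66, 36, 23, 10, 39, 79, 102, 101, 99, 96, 96, 98, 99, 99, 102, 99, 100, 99, 98]
205 [39, 41, 67, 88, 75, 29, 22, 26, 17, 14, 17, 27, 47, 67, 77, 67, 73, 87, 99, 99, 101, 102, 95, 97, 103, 102, 99, 100, 100, 102, 96, 96]
215 [37, 51, 68, 52, 19, 23, 22, 16, 14, 26, 61, 79, 35, 18, 24, 66, 103, 99, 98, 97, 94, 99, 97, 103, 100, 99, 101, 100, 101, 104, 110, 103]
225 [60, 57, 59, 53, 36, 27, 14, 31, 44, 45, 37, 51, 73, 66, 88, 103, 99, 99, 98, 99, 100, 100, 101, 103, 99, 100, 101, 113, 192, 243, 244, 246]
235 [57, 56, 59, 60, 60, 64, 72, 55, 51, 74, 43, 32, 67, 92, 85, 97, 99, 97, 97, 98, 101, 101, 102, 100, 101, 98, 180, 244, 244, 244, 246, 230]
bar 0.0522 -0.0007
bar 0.0355 0.0018
bar -0.0667 -0.0003
bar -0.0763 -0.0005
```

```bash
python3 - <<'E'
from h import *
b=load("top10.npz")
u=np.array([.994,-.108,0]);v=np.array([-.108,-.994,0]);C=np.array([.435,.26,0])
for r,c in((195,207.4),(205,206.5),(215,205),(225,203.8),(235,202.3)):
    X=plane(b,(c-.3,r),.136);print(round((X-C)@u,4),round((X-C)@v,4))
E
```

```text
0.0536 0.0237
0.0298 0.0251
0.006 0.025
-0.0177 0.0257
-0.0414 0.0257
```

Request:
move_arm:
  rows:
    - {"dp": [0, 0.06, 0.2], "turn": [0, 0, 0]}
    - {"dp": [0, 0, 0.4], "turn": [0, 0, 0]}
    - {"dp": [0, 0, 0.4], "turn": [0, 0, 0]}
    - {"dp": [0, 0, 0.4], "turn": [0, 0, 0]}
    - {"dp": [0, 0, 0], "turn": [0, 0, 0]}

```text
time_s: 18.65
eef_pos: [0.4345, 0.258, 0.2094]
tool_rot: [-0.0, 0.999, -0.054, -0.001]
force: [-0.1, -0.3, -3.0]
grip_width: 0.312
```

```bash
python3 st.py
```

```text
t 18.65 p [0.4345 0.258  0.2094] F [-0.1 -0.3 -3. ] w 0.312 q [0.3  0.3  1.6  0.   1.25 0.41]
x [ 0.994 -0.109 -0.003] z [-0.003  0.001 -1.   ] yawx -6.2
```

No contact: bottom edges are about 18 mm past the bar top, so the bar is in the slot. Continuing.

Request:
move_arm:
  rows:
    - {"dp": [0, 0, 0.4], "turn": [0, 0, 0]}
    - {"dp": [0, 0, 0.5], "turn": [0, 0, 0]}
    - {"dp": [0, 0, 0.5], "turn": [0, 0, 0]}
    - {"dp": [0, 0, 0.5], "turn": [0, 0, 0]}
    - {"dp": [0, 0, 0.5], "turn": [0, 0, 0]}
    - {"dp": [0, 0, 0.4], "turn": [0, 0, 0]}
    - {"dp": [0, 0, 0.2], "turn": [0, 0, 0]}
    - {"dp": [0, 0, 0], "turn": [0, 0, 0]}

```text
time_s: 19.45
eef_pos: [0.4349, 0.2582, 0.1503]
tool_rot: [-0.001, 0.999, -0.054, -0.0]
force: [0.0, -0.0, -2.7]
grip_width: 0.31
```

```bash
python3 st.py;python3 - <<'E'
from rig import bot
from h import *
s=bot.snapshot("side");np.savez("side11.npz",**s);zoom(s["img"],180,80,300,200,5,"pics/s11.png")
E
```

```text
t 19.45 p [0.4349 0.2582 0.1503] F [ 0.  -0.  -2.7] w 0.31 q [0.3  0.36 1.68 0.   1.1  0.41]
x [ 0.994 -0.109 -0.001] z [-0.001  0.001 -1.   ] yawx -6.2
```

View pics/s11.png

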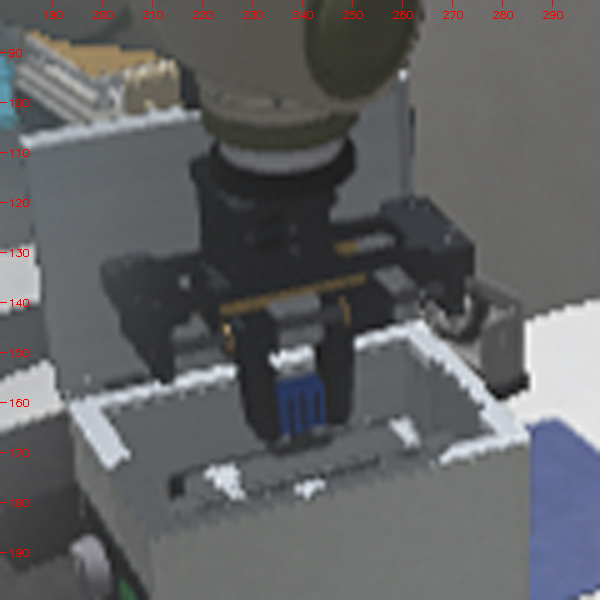

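Request:
move_arm:
  rows:
    - {"dp": [0, 0, 0.15], "turn": [0, 0, 0]}
    - {"dp": [0, 0, 0.15], "turn": [0, 0, 0]}
    - {"dp": [0, 0, 0.1], "turn": [0, 0, 0]}
    - {"dp": [0, 0, 0.1], "turn": [0, 0, 0]}
    - {"dp": [0, 0, 0], "turn": [0, 0, 0]}

```text
time_s: 20.0
eef_pos: [0.4349, 0.2583, 0.1405]
tool_rot: [-0.001, 0.999, -0.054, -0.0]
force: [-0.1, 0.5, -2.5]
grip_width: 0.312
```

Request:
move_arm:
  rows:
    - {"dp": [0, 0, 0.05], "turn": [0, 0, 0]}
    - {"dp": [0, 0, 0.05], "turn": [0, 0, 0]}
    - {"dp": [0, 0, 0], "turn": [0, 0, 0]}

```text
time_s: 20.3
eef_pos: [0.4352, 0.2585, 0.1392]
tool_rot: [-0.001, 0.999, -0.055, 0.0]
force: [-0.5, 0.6, 1.0]
grip_width: 0.313
```

Request:
move_arm:
  rows:
    - {"dp": [0, 0, 0.03], "turn": [0, 0, 0]}
    - {"dp": [0, 0, 0], "turn": [0, 0, 0]}
    - {"dp": [0, 0, 0], "turn": [0, 0, 0]}

```text
time_s: 20.6
eef_pos: [0.4353, 0.2586, 0.1389]
tool_rot: [-0.001, 0.999, -0.055, 0.0]
force: [-1.3, 0.9, 6.8]
grip_width: 0.313
```

```bash
python3 st.py;python3 - <<'E'
from rig import bot
from h import *
s=bot.snapshot("side");np.savez("side12.npz",**s);zoom(s["img"],190,110,300,200,6,"pics/s12.png",5)
s=bot.snapshot("top");np.savez("top12.npz",**s);zoom(s["img"],160,150,250,280,4.5,"pics/t12.png")
E
```

```text
t 20.6 p [0.4353 0.2586 0.1389] F [-1.3  0.9  6.8] w 0.313 q [0.3  0.38 1.69 0.   1.07 0.41]
x [ 0.994 -0.109  0.001] z [ 0.001  0.002 -1.   ] yawx -6.2
```

View pics/s12.png

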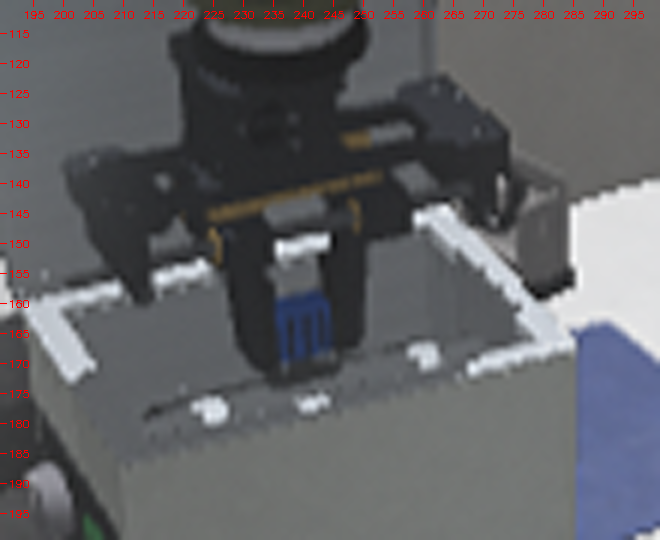

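View pics/t12.png

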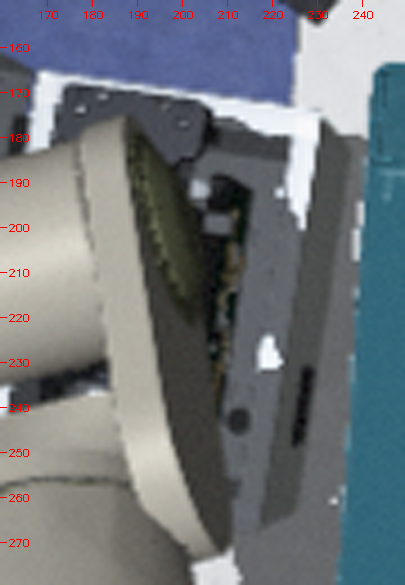

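Request:
move_arm:
  rows:
    - {"dp": [0, 0, -0.03], "turn": [0, 0, 0]}
    - {"dp": [0, 0, 0], "turn": [0, 0, 0]}
  grip_force: 10

```text
time_s: 20.9
eef_pos: [0.4352, 0.2584, 0.1388]
tool_rot: [-0.001, 0.999, -0.054, 0.0]
force: [0.8, 1.3, -1.0]
grip_width: 0.315
```

Request:
move_arm:
  rows:
    - {"dp": [0, 0, 0], "turn": [0, 0, 0]}
    - {"dp": [0, 0, 0], "turn": [0, 0, 0]}
    - {"dp": [0, 0, 0], "turn": [0, 0, 0]}
    - {"dp": [0, 0, 0], "turn": [0, 0, 0]}
    - {"dp": [0, 0, 0], "turn": [0, 0, 0]}
  hand: -0.1

```text
time_s: 21.4
eef_pos: [0.435, 0.2583, 0.1388]
tool_rot: [-0.001, 0.999, -0.054, -0.0]
force: [0.9, -0.5, -0.5]
grip_width: 0.549
```

```bash
python3 st.py;python3 - <<'E'
from rig import bot
from h import *
s=bot.snapshot("side");np.savez("side13.npz",**s);zoom(s["img"],190,110,300,200,6,"pics/s13.png",5)
E
```

```text
t 21.4 p [0.435  0.2583 0.1388] F [ 0.9 -0.5 -0.5] w 0.549 q [0.3  0.38 1.69 0.   1.08 0.41]
x [ 0.994 -0.109 -0.   ] z [-0.     0.002 -1.   ] yawx -6.2
```

View pics/s13.png

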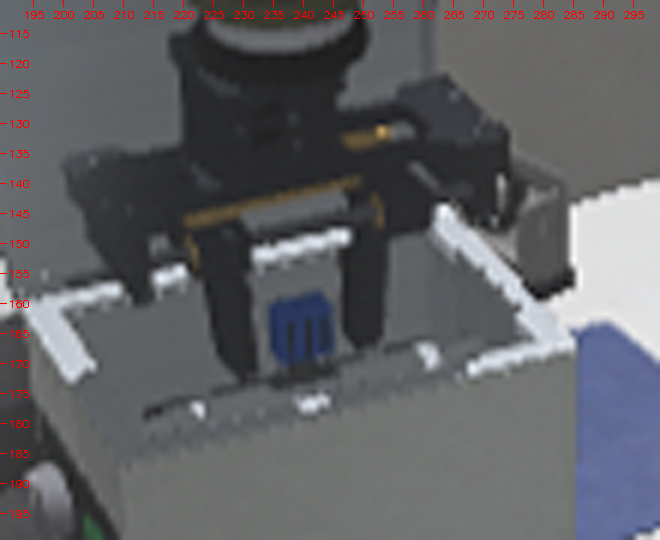

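Released; the handle (239,164) stayed put between the open fingers. Retreat straight up, then clear of the lid.

Request:
move_arm:
  rows:
    - {"dp": [0, 0, -0.2], "turn": [0, 0, 0]}
    - {"dp": [0, 0, -0.5], "turn": [0, 0, 0]}
    - {"dp": [0, 0, -0.8], "turn": [0, 0, 0]}
    - {"dp": [0, 0, -0.9], "turn": [0, 0, 0]}
    - {"dp": [0, 0, -0.9], "turn": [0, 0, 0]}
    - {"dp": [0, 0, -0.9], "turn": [0, 0, 0]}
    - {"dp": [0, 0, -0.9], "turn": [0, 0, 0]}
    - {"dp": [0, 0, -0.9], "turn": [0, 0, 0]}
    - {"dp": [0, 0, -0.9], "turn": [0, 0, 0]}
    - {"dp": [0, 0, -0.9], "turn": [0, 0, 0]}

```text
time_s: 22.45
eef_pos: [0.4349, 0.258, 0.2965]
tool_rot: [-0.001, 0.999, -0.054, 0.0]
force: [-0.0, -0.1, 0.0]
grip_width: 0.547
```

Request:
move_arm:
  rows:
    - {"dp": [0, 0.6, 0], "turn": [0, 0, 0]}
    - {"dp": [0, 1, 0], "turn": [0, 0, 0]}
    - {"dp": [-0.2, 1, 0], "turn": [0, 0, 0]}
    - {"dp": [-0.2, 1, 0], "turn": [0, 0, 0]}
    - {"dp": [-0.2, 1, 0], "turn": [0, 0, 0]}
    - {"dp": [-0.2, 1, 0], "turn": [0, 0, 0]}
    - {"dp": [-0.2, 1, 0], "turn": [0, 0, 0]}
    - {"dp": [-0.2, 1, 0], "turn": [0, 0, 0]}
    - {"dp": [-0.2, 1, 0], "turn": [0, 0, 0]}
    - {"dp": [0, 0.6, 0], "turn": [0, 0, 0]}

```text
time_s: 23.45
eef_pos: [0.3861, 0.0768, 0.294]
tool_rot: [-0.001, 0.998, -0.055, -0.0]
force: [-0.3, -0.8, 0.3]
grip_width: 0.551
```

```bash
python3 st.py;python3 - <<'E'
from rig import bot
from h import *
s=bot.snapshot("side");np.savez("side14.npz",**s);zoom(s["img"],170,80,300,200,6,"pics/s14.png",5)
s=bot.snapshot("top");np.savez("top14.npz",**s);zoom(s["img"],100,140,400,290,2.6,"pics/t14.png",20);zoom(s["img"],135,150,245,280,4.5,"pics/t14b.png",10)
E
```

```text
t 23.45 p [0.3861 0.0768 0.294 ] F [-0.3 -0.8  0.3] w 0.551 q [-0.1  -0.02  1.75  0.    1.42  0.01]
x [ 0.994 -0.11  -0.001] z [-0.001  0.001 -1.   ] yawx -6.3
```

View pics/s14.png

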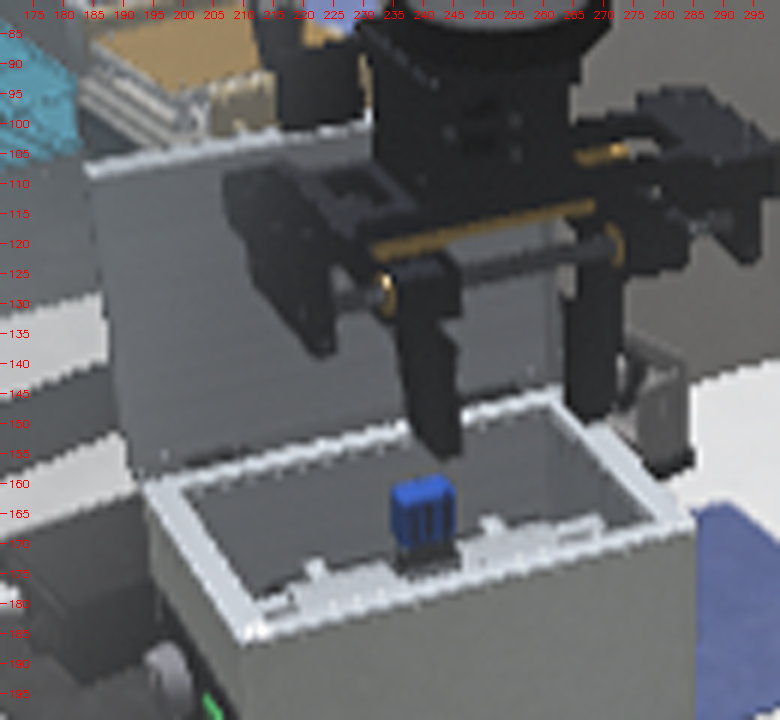

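View pics/t14b.png

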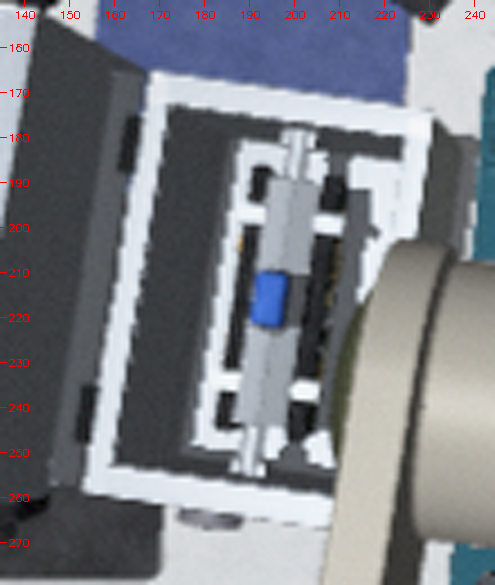

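View pics/t14.png

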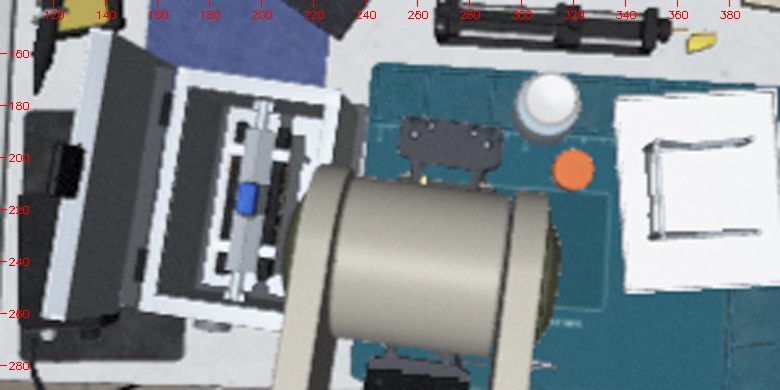

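```bash
python3 - <<'E'
from h import *
a=load("side14.npz");b=load("top14.npz");C=np.array([.435,.26,0]);v=np.array([-.108,-.994,0])
X,e=tri(a,(240,165),b,(194.7,216.2));print('handle',X.round(4),e.round(4),'across',((X-C)@v).round(4))
X2,e=tri(a,(184.5,107.5),b,(117,263));print('lid near free',X2.round(4),e.round(4))
X3,e=tri(a,(192.5,160.5),b,(149.5,258));print('lid near hinge',X3.round(4),e.round(4))
for t in((197.5,190),(192.3,243)): 
    Y=plane(b,t,.125);print('fold',((Y-C)@v).round(4))
E
sed -i 's/x/x/' h.py
python3 - <<'E'
from h import *
a=load("top14.npz") if 0 else load("top14.npz")
import os
E
python3 - <<'E'
from h import *
b=load("top14.npz");zoom(b["img"],100,140,180,280,4.2,"pics/t14c.png")
E
```

```text
handle [0.4346 0.2542 0.1517] 0.0011 across 0.0058
lid near free [0.336  0.3662 0.3035] 0.006
lid near hinge [0.3357 0.3557 0.1472] 0.0026
fold -0.0031
fold 0.0035
```

View pics/t14c.png

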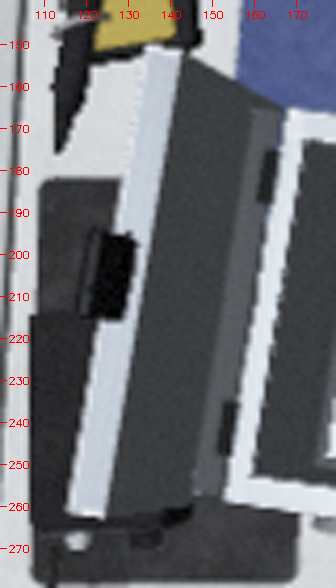

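Run:
```python
from h import *
a=load("side14.npz");b=load("top14.npz");C=np.array([.435,.26,0]);v=np.array([-.108,-.994,0])
for n,t,z in(('lid far free',(142.5,152),.305),('lid near free',(124.5,262),.305),('hinge far',(166.8,165.5),.153),('hinge near',(148.5,257.5),.153)):
    Y=plane(b,t,z);print(n,Y.round(4),((Y-C)@v).round(4))
zoom(b["img"],175,170,220,265,6,"pics/t14d.png",5);zoom(a["img"],205,150,275,190,9,"pics/s14d.png",5)
h=cv2.cvtColor(b["img"],cv2.COLOR_BGR2HSV)
m=cv2.inRange(h,(105,120,120),(125,255,255));k,l,st,c=cv2.connectedComponentsWithStats(m)
print([(st[i].tolist(),c[i].round(1).tolist()) for i in range(1,k) if 20<st[i][4]<200])
for z in(.152,.166):
  Y=plane(b,(194.5,216),z);print('handle top',z,((Y-C)@v).round(4))
```

```text
lid far free [0.5511 0.3286 0.305 ] -0.0807
lid near free [0.3358 0.3528 0.305 ] -0.0815
hinge far [0.5507 0.3244 0.153 ] -0.0765
hinge near [0.336  0.3568 0.153 ] -0.0856
[([191, 210, 8, 13, 75], [194.2, 216.1])]
handle top 0.152 0.0051
handle top 0.166 0.0083
```

View pics/t14d.png

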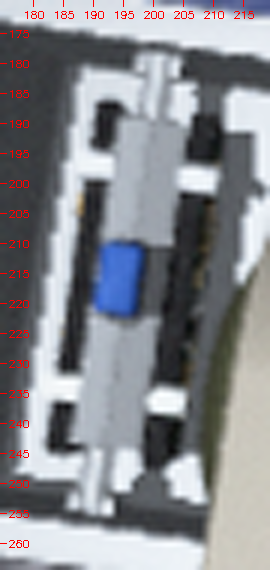

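View pics/s14d.png

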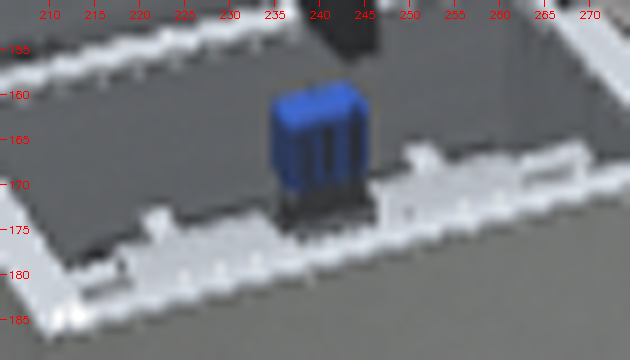

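Run:
```python
from h import *
a=load("side14.npz");b=load("top14.npz")
u=np.array([.994,-.108,0]);v=np.array([-.108,-.994,0]);Z=np.array([0,0,1.])
O=np.array([.435,.26,.123])
for t in(0,6,12):
    t=np.radians(t);z=Z*np.cos(t)+v*np.sin(t);y=v*np.cos(t)-Z*np.sin(t)
    P=lambda x,yy,zz:O+u*x+y*yy+z*zz
    print(np.degrees(t).round())
    for n,q in(('top nl',(-.014,-.008,.043)),('top fl',(.014,-.008,.043)),('top fr',(.014,.008,.043)),('top nr',(-.014,.008,.043)),('bot fr',(.014,.008,.015)),('bot nr',(-.014,.008,.015)),('roof n',(-.0725,0,.002)),('low nr',(-.0725,.027,-.092)),('low nl',(-.0725,-.027,-.092)),('low fl',(.0725,-.027,-.092))):
        print(n,proj(a,P(*q)).round(1),proj(b,P(*q)).round(1))
```

```text
0.0
top nl [232.8 159.4] [186.6 221.1]
top fl [242.2 157.1] [188.4 208.9]
top fr [244.5 159.7] [195.3 209.9]
top nr [235.  162.1] [193.5 222. ]
bot fr [244.9 168.4] [197.9 210.6]
bot nr [235.6 170.8] [196.1 222.4]
roof n [215.  178.4] [190.3 246.5]
low nr [221.2 210.9] [208.8 246.9]
low nl [214.8 200.9] [188.3 244.1]
low fl [259.9 188.6] [196.6 189.2]
6.0
top nl [233.4 160. ] [188.5 221.3]
top fl [242.8 157.7] [190.3 209.2]
top fr [245.1 160.8] [197.3 210.2]
top nr [235.6 163.2] [195.5 222.3]
bot fr [245.2 169. ] [198.6 210.7]
bot nr [235.8 171.3] [196.8 222.5]
roof n [215.1 178.5] [190.4 246.5]
low nr [220.1 209.7] [205.3 246.4]
low nl [213.6 198.3] [184.5 243.6]
low fl [258.6 186.1] [192.8 188.6]
12.0
top nl [234.  160.7] [190.4 221.6]
top fl [243.5 158.4] [192.3 209.4]
top fr [245.7 162. ] [199.3 210.5]
top nr [236.2 164.4] [197.5 222.6]
bot fr [245.4 169.5] [199.3 210.8]
bot nr [236.1 171.9] [197.5 222.6]
roof n [215.1 178.5] [190.5 246.6]
low nr [218.9 208.2] [201.6 245.9]
low nl [212.4 195.6] [180.6 243.2]
low fl [257.3 183.5] [189.  187.9]
```

The carrier is over the bar but leans about 8–10° (handle toward −y: top-view handle corners (190,221)/(199,210) versus the (186.6,221)/(195.3,210) expected when upright). I'll straighten it by nudging the handle with closed fingers.

Request:
move_arm:
  rows:
    - {"dp": [0, -0.5, 0], "turn": [0, 0, 0]}
    - {"dp": [0.2, -0.9, 0], "turn": [0, 0, 0]}
    - {"dp": [0.2, -0.9, 0], "turn": [0, 0, 0]}
    - {"dp": [0.2, -0.9, 0], "turn": [0, 0, 0]}
    - {"dp": [0.2, -0.9, 0], "turn": [0, 0, 0]}
    - {"dp": [0.2, -0.9, 0], "turn": [0, 0, 0]}
    - {"dp": [0.2, -0.9, 0], "turn": [0, 0, 0]}
    - {"dp": [0.3, -0.9, 0], "turn": [0, 0, 0]}
    - {"dp": [0.2, -0.6, 0], "turn": [0, 0, 0]}
    - {"dp": [0, 0, 0], "turn": [0, 0, 0]}
  hand: 1

```text
time_s: 24.55
eef_pos: [0.437, 0.2232, 0.2942]
tool_rot: [-0.001, 0.999, -0.053, -0.001]
force: [-0.3, -0.3, 1.0]
grip_width: 0.007
```

```bash
python3 st.py .435 .230 .150
```

```text
t 24.55 p [0.437  0.2232 0.2942] F [-0.3 -0.3  1. ] w 0.007 q [0.23 0.2  1.5  0.   1.44 0.34]
x [ 0.994 -0.107 -0.001] z [-0.001  0.002 -1.   ] yawx -6.1
need dp(20mm units) [-0.13 -0.32  7.21]
```

Request:
move_arm:
  rows:
    - {"dp": [-0.1, -0.15, 0.6], "turn": [0, 0, 0]}
    - {"dp": [0, 0, 0.9], "turn": [0, 0, 0]}
    - {"dp": [0, 0, 0.9], "turn": [0, 0, 0]}
    - {"dp": [0, 0, 0.9], "turn": [0, 0, 0]}
    - {"dp": [0, 0, 0.9], "turn": [0, 0, 0]}
    - {"dp": [0, 0, 0.9], "turn": [0, 0, 0]}
    - {"dp": [0, 0, 0.9], "turn": [0, 0, 0]}
    - {"dp": [0, 0, 0.7], "turn": [0, 0, 0]}
    - {"dp": [0, 0, 0.5], "turn": [0, 0, 0]}
    - {"dp": [0, 0, 0], "turn": [0, 0, 0]}

```text
time_s: 25.55
eef_pos: [0.4346, 0.2246, 0.1495]
tool_rot: [-0.0, 0.999, -0.055, -0.001]
force: [-0.0, -0.5, -0.1]
grip_width: 0.008
```

```bash
python3 st.py .435 .230 .150;python3 - <<'E'
from rig import bot
from h import *
s=bot.snapshot("side");np.savez("side15.npz",**s);zoom(s["img"],190,110,300,200,6,"pics/s15.png",5)
s=bot.snapshot("top");np.savez("top15.npz",**s);zoom(s["img"],160,150,250,280,4.5,"pics/t15.png",5)
E
```

```text
t 25.55 p [0.4346 0.2246 0.1495] F [-0.  -0.5 -0.1] w 0.008 q [0.24 0.33 1.73 0.   1.09 0.34]
x [ 0.994 -0.109 -0.003] z [-0.003  0.001 -1.   ] yawx -6.3
need dp(20mm units) [-0.01 -0.27 -0.03]
```

View pics/s15.png

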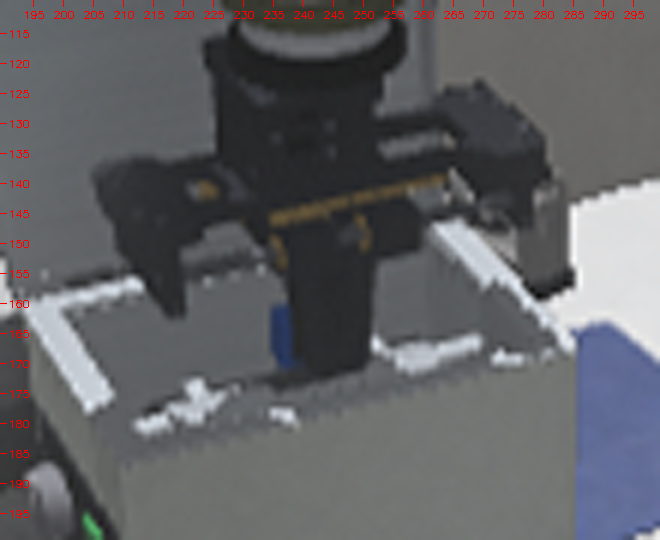

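View pics/t15.png

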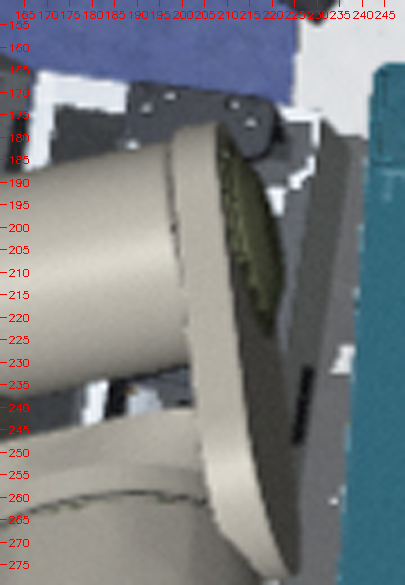

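Request:
move_arm:
  rows:
    - {"dp": [0, -0.15, 0], "turn": [0, 0, 0]}
    - {"dp": [0, -0.15, 0], "turn": [0, 0, 0]}
    - {"dp": [0, 0, 0], "turn": [0, 0, 0]}

```text
time_s: 25.95
eef_pos: [0.4362, 0.2314, 0.1511]
tool_rot: [-0.001, 0.999, -0.054, 0.0]
force: [-0.2, 0.5, 0.2]
grip_width: 0.006
```

Request:
move_arm:
  rows:
    - {"dp": [0, -0.1, 0], "turn": [0, 0, 0]}
    - {"dp": [0, 0, 0], "turn": [0, 0, 0]}

```text
time_s: 26.15
eef_pos: [0.4363, 0.2332, 0.1508]
tool_rot: [-0.001, 0.999, -0.054, -0.0]
force: [0.6, 0.1, -0.5]
grip_width: 0.007
```

Request:
move_arm:
  rows:
    - {"dp": [0, -0.1, 0], "turn": [0, 0, 0]}
    - {"dp": [0, 0, 0], "turn": [0, 0, 0]}

```text
time_s: 26.35
eef_pos: [0.4365, 0.2351, 0.1508]
tool_rot: [-0.001, 0.999, -0.054, -0.0]
force: [0.7, 0.7, -0.8]
grip_width: 0.008
```

Request:
move_arm:
  rows:
    - {"dp": [0, -0.1, 0], "turn": [0, 0, 0]}
    - {"dp": [0, 0, 0], "turn": [0, 0, 0]}

```text
time_s: 26.55
eef_pos: [0.4367, 0.2371, 0.1508]
tool_rot: [-0.001, 0.999, -0.054, -0.0]
force: [-0.1, -0.2, 0.4]
grip_width: 0.003
```

Request:
move_arm:
  rows:
    - {"dp": [0, -0.1, 0], "turn": [0, 0, 0]}
    - {"dp": [0, -0.1, 0], "turn": [0, 0, 0]}
    - {"dp": [0, 0, 0], "turn": [0, 0, 0]}

```text
time_s: 26.85
eef_pos: [0.4372, 0.2412, 0.1508]
tool_rot: [-0.001, 0.999, -0.054, -0.0]
force: [0.6, -1.7, -0.8]
grip_width: 0.003
```

```bash
python3 st.py;python3 - <<'E'
from rig import bot
from h import *
s=bot.snapshot("side");np.savez("side16.npz",**s);o=load("side15.npz")
zoom(o["img"],215,145,270,185,7,"pics/x.png",5);zoom(s["img"],215,145,270,185,7,"pics/y.png",5)
cv2.imwrite("pics/s16.png",np.hstack([cv2.imread("pics/x.png"),cv2.imread("pics/y.png")]))
E
```

```text
t 26.85 p [0.4372 0.2412 0.1508] F [ 0.6 -1.7 -0.8] w 0.003 q [0.27 0.35 1.7  0.   1.1  0.38]
x [ 0.994 -0.108 -0.   ] z [-0.     0.002 -1.   ] yawx -6.2
```

View pics/s16.png

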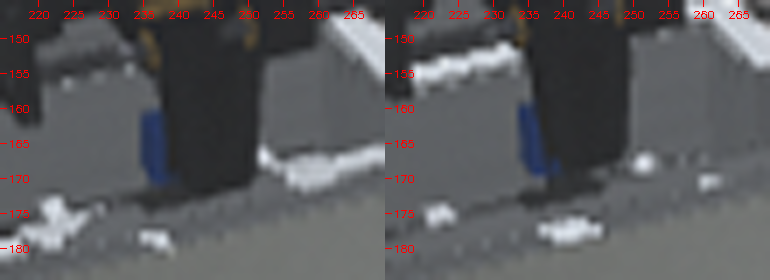

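Request:
move_arm:
  rows:
    - {"dp": [0, -0.07, 0], "turn": [0, 0, 0]}
    - {"dp": [0, -0.06, 0], "turn": [0, 0, 0]}
    - {"dp": [0, 0, 0], "turn": [0, 0, 0]}

```text
time_s: 27.2
eef_pos: [0.4375, 0.2436, 0.1508]
tool_rot: [-0.001, 0.999, -0.054, -0.0]
force: [-0.8, -0.2, 0.1]
grip_width: 0.006
```

Request:
move_arm:
  rows:
    - {"dp": [0, 0.15, 0], "turn": [0, 0, 0]}
    - {"dp": [0, 0.5, 0], "turn": [0, 0, 0]}
    - {"dp": [0, 0.2, -0.6], "turn": [0, 0, 0]}
    - {"dp": [0, 0.2, -1], "turn": [0, 0, 0]}
    - {"dp": [0, 0.3, -1], "turn": [0, 0, 0]}
    - {"dp": [0, 1, -1], "turn": [0, 0, 0]}
    - {"dp": [0, 1, -0.6], "turn": [0, 0, 0]}
    - {"dp": [0, 1, 0], "turn": [0, 0, 0]}
    - {"dp": [0, 1, 0], "turn": [0, 0, 0]}
    - {"dp": [0, 1, 0], "turn": [0, 0, 0]}

```text
time_s: 28.2
eef_pos: [0.4234, 0.116, 0.2356]
tool_rot: [-0.001, 0.999, -0.055, 0.001]
force: [0.7, 0.7, 0.3]
grip_width: 0.008
```

Request:
move_arm:
  rows:
    - {"dp": [0, 1, 0], "turn": [0, 0, 0]}
    - {"dp": [0, 1, 0], "turn": [0, 0, 0]}
    - {"dp": [0, 0.6, 0], "turn": [0, 0, 0]}

```text
time_s: 28.5
eef_pos: [0.4178, 0.0641, 0.2353]
tool_rot: [-0.001, 0.998, -0.055, 0.0]
force: [-0.0, -0.4, -0.1]
grip_width: 0.003
```

```bash
python3 st.py;python3 - <<'E'
from rig import bot
from h import *
s=bot.snapshot("side");np.savez("side17.npz",**s);zoom(s["img"],205,150,275,190,9,"pics/s17.png",5)
s=bot.snapshot("top");np.savez("top17.npz",**s);zoom(s["img"],170,170,225,265,6,"pics/t17.png",5)
E
```

```text
t 28.5 p [0.4178 0.0641 0.2353] F [-0.  -0.4 -0.1] w 0.003 q [-0.13  0.09  1.79  0.    1.27 -0.02]
x [ 0.994 -0.11   0.001] z [ 0.001  0.001 -1.   ] yawx -6.3
```

View pics/s17.png

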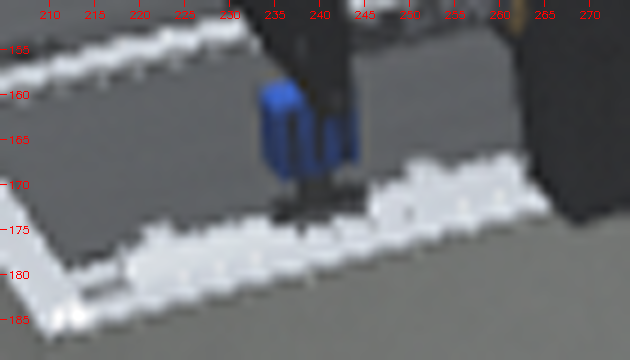

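View pics/t17.png

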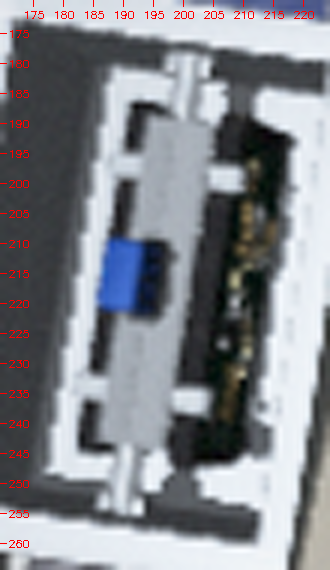

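Run:
```python
from h import *
s=load("side17.npz");cv2.imwrite("pics/s17f.png",s["img"][80:360,150:430])
```

```text
(no output)
```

View pics/s17f.png

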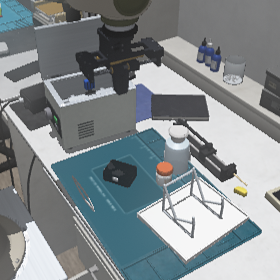

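The lid is upright, the carrier hangs straight over the bar, and the bottle, jar and case are where they started. The arm is clear of everything, so I'm handing in.

Run:
```python
from rig import bot
print(bot.job_done());
```

```text
the job is handed in; nothing more can be done
None
```

The lid is open and upright, and the carrier hangs on the bar with one board on each side. I handed the job in at about 28.6 s with the robot touching nothing.

- **Lid:** I opened it by its tab. The last measurement put its angle at about 90°, and it was not touched after that.
- **Carrier:** I gripped the handle at the rack's 32° lean, drew it out along its own axis, turned it upright and lowered it onto the bar. Contact peaked at about 7 N, after which I let go.
- **Lean after release:** the first check showed the carrier leaning about 8–10°. My estimate of the bar's position was probably 3–4 mm off. I nudged the handle straight with closed fingers, with no more than about 2 N measured.
- **Last checks:** the carrier is now upright to within about 2°, and the handle measured 152 mm above the bench after release, as expected. The bottle, jar and case look unmoved in the last picture.
- **Disagreement:** estimates of the bar's sideways position differed by 3–4 mm between the top camera and the lid and rim measurements, so the 2° figure carries that uncertainty.

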